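# Find the full slide box by its weight and load it in the slide scanner

## Task

One of the two closed slide boxes is full and the other nearly empty: lift the blue one some 5 cm off the bench for a moment to feel its weight, put it down on the bench again, then lift the yellow one in the same way. Set the heavier box on the scanner's loading bed in front of the rails with its long side along them, then slide it gently in between the rails until it has pushed the red shoe fully home, keep it pressed there with about 10 N for a moment (20 N would damage the shoe), and let go; the lighter box is left standing on the bench. Keep both boxes upright and do not disturb the other things on the bench.

Things in the scene. Friction and masses are not known exactly. Their poses are not given: they have to be found in the camera images.
- blue_box: closed rigid slide box: white body 76 x 58 x 50 mm (x, y, z), blue lid with a blue block grip on its middle, 44 (x) x 24 (y) x 28 mm tall, to pinch across y; 78 mm tall in all. Origin: centre of the underside, z up. The boxes are alike but for colour; either may be the full one, 0.6 to 0.9 kg; the other has 0.15 to 0.35 kg. Contents may shift 1 mm
- yellow_box: closed rigid slide box: white body 76 x 58 x 50 mm (x, y, z), yellow lid with a yellow block grip on its middle, 44 (x) x 24 (y) x 28 mm tall, to pinch across y; 78 mm tall in all. Origin: centre of the underside, z up. The boxes are alike but for colour; either may be the full one, 0.6 to 0.9 kg; the other has 0.15 to 0.35 kg. Contents may shift 1 mm
- loader: fixed loader of the slide scanner: grey base 110 mm wide, steel bed, two aluminium rails, white end block. Origin on the bench, on the middle line; x along the rails towards the end block (loading direction, away from the robot), y left, z up. Base from x = -125 to +165 mm; the bed's top at z = 12 mm
- mouth (a point): middle of the rails' mouth, 12 mm above the bench on the bed's top, at loader x = -47 mm; axes as the loader's. The flared mouth is about 86 mm wide and narrows to 62 mm (the box is 58 mm) at x = -10 mm; rails run on to x = +115 mm, 30 mm above the bed. Before the mouth the bed is open at the sides for 78 mm
- bed: flat steel plate on the loader that the box slides on (a full box drags with 1.5 to 3.5 N, more when also pushed down), 250 x 61 x 4 mm; origin at the centre of its underside, 8 mm above the loader's origin; axes as the loader's; fixed to it
- table: the bench, black top at z = 0
- shoe (a joint): inward travel, m, along the loader's x, of the red shoe (50 mm wide, 28 mm tall) on the end block: 0 = forward, 0.012 = home on a rigid stop. It yields at 3 N and stays where left; starts 0 to 0.003 in. Its face is at loader x = 78 mm + this + an unmeasured setting of -8 to +8 mm (end block and shoe together), so a home box's centre lies at 44 to 60 mm. Over 20 N damages it
- reagent_bottle: bystander: amber bottle, 64 mm across, 130 mm tall; origin at the centre of its underside
- beaker: bystander: glass beaker, 68 mm across, 85 mm tall; origin at the centre of its underside
- sample_jar: bystander: glass jar with white cap, 52 mm across, 60 mm tall; origin at the centre of its underside
- petri_dish: bystander: clear flat dish, 60 mm across, 14 mm tall; origin at the centre of its underside
- screwdriver: bystander: screwdriver 120 mm long lying on the bench along its x
- tip_tray: bystander: green divided tray 100 x 70 x 40 mm; origin at the centre of its underside
There are look-alikes about, which are no part of the job. What is shaped like the yellow_box but black or orange is not meant.

How it is judged (in metres and radians):
On the way, in this order (a step that is already met when the one before it is completed fails the run):
1. the blue box is held at least 30 mm above the bench while the yellow one stands untouched (height (world z) of blue_box above 0.03 m and contact force between blue_box and the fingers above 1 N and contact force between blue_box and table below 0.1 N and height (world z) of yellow_box below 0.004 m and contact force between yellow_box and the fingers below 0.1 N), for 0.3 s.
2. the yellow box is held at least 30 mm above the bench while the blue one stands on the bench, let go (height (world z) of yellow_box above 0.03 m and contact force between yellow_box and the fingers above 1 N and contact force between yellow_box and table below 0.1 N and height (world z) of blue_box below 0.004 m and contact force between blue_box and the fingers below 0.1 N), for 0.3 s.
3. a box stands on the loader's bed, on its middle line within 20 mm, with the shoe not yet home (((z of blue_box in the frame of loader between 0.009 and 0.0145 m and y of blue_box in the frame of loader between -0.02 and 0.02 m and angle between blue_box's own z axis and vertical below 0.1 rad and contact force between blue_box and bed above 0.5 N) or (z of yellow_box in the frame of loader between 0.009 and 0.0145 m and y of yellow_box in the frame of loader between -0.02 and 0.02 m and angle between yellow_box's own z axis and vertical below 0.1 rad and contact force between yellow_box and bed above 0.5 N)) and value of joint shoe below 0.009 m), for 0.15 s.
4. the box is pressed against the shoe, which is home, with 4 to 20 N (contact force between any of blue_box, yellow_box and shoe above 4 N and value of joint shoe above 0.0112 m), for 0.3 s.
At the end, for the whole second after the job is handed in: heavier box (over 4.5 N on the bed) upright, at rest between the rails, aligned within 0.1 rad, within 3 mm of the red shoe; the shoe home (over 0.0112 of 0.012 m); lighter box upright (0.1 rad) on the bench, let go (((z of blue_box in the frame of loader between 0.009 and 0.0145 m and y of blue_box in the frame of loader between -0.02 and 0.02 m and angle between each of blue_box, yellow_box's own z axis and vertical below 0.1 rad and contact force between blue_box and bed above 0.5 N and x of blue_box in the frame of shoe above -0.041 m and angle between the x axis of blue_box and the x axis of loader, either way round below 0.1 rad and contact force between blue_box and bed above 4.5 N and linear speed of each of blue_box, yellow_box below 0.02 m/s and height (world z) of yellow_box below 0.004 m and contact force between yellow_box and the fingers below 0.1 N) or (z of yellow_box in the frame of loader between 0.009 and 0.0145 m and y of yellow_box in the frame of loader between -0.02 and 0.02 m and angle between each of yellow_box, blue_box's own z axis and vertical below 0.1 rad and contact force between yellow_box and bed above 0.5 N and x of yellow_box in the frame of shoe above -0.041 m and angle between the x axis of yellow_box and the x axis of loader, either way round below 0.1 rad and contact force between yellow_box and bed above 4.5 N and linear speed of each of yellow_box, blue_box below 0.02 m/s and height (world z) of blue_box below 0.004 m and contact force between blue_box and the fingers below 0.1 N)) and value of joint shoe above 0.0112 m); the robot touches nothing.
It fails at once if the shoe is pressed with more than 20 N (contact force between shoe and anything else above 20 N).
It fails at once if a box is tipped by more than 0.4 rad (angle between any of blue_box, yellow_box's own z axis and vertical above 0.4 rad).
It fails at once if a bystander is moved by more than 20 mm (distance of any of reagent_bottle, beaker, sample_jar, petri_dish, screwdriver, tip_tray from where it was at the start of the episode above 0.02 m).
It also fails if it takes over 72 s, if anything falls off the work surface, if the arm or the gripper's body presses on something with over 40 N, if the wrist force passes 120 N, or if a joint passes its speed limit or range.

## Robot

A 6-joint arm with a two-finger parallel gripper is mounted at the origin on the work surface. World frame = base frame: x ahead of the robot, y to its left, z up, the work surface at z = 0. Lengths are in mm, angles in rad, forces in N, time in s.
With the tool pointing down it reaches from about 325 to 775 mm from the base axis. Payload 9.3 kg.
Tool frame: the origin (TCP) lies at the very end of the fingers, on their centre line; the grasp point (between the pads) lies 19 mm behind it; z points along the fingers, y is the direction in which the jaws open and shut (so a half turn about z gives the same grasp; the last joint's range is limited). The gripper opens to 85 mm and grips with 20 to 120 N. Pads are 22 mm wide; open, the fingers measure 114 mm over their backs; the gripper's body (76 mm by 85 mm) begins 54 mm behind the grasp point. The pads swing forward as they close: fully open they stand 13 mm farther back than shut.
Start: joints at [1.029, 0.259, 0.021, 1.334, 0, 1.418], TCP at [208.494, 508.947, 231.279] pointing down, gripper open.
Joint ranges: [-3.04, 3.04], [-0.91, 1.82], [-1.04, 1.36], [-1.92, 1.95], [-1.52, 1.45], [-3.14, 3.14]. Speed limits (rad/s): [2.22, 2.22, 2.79, 3.14, 3.14, 3.14].

## Interface

Orientations are given as a unit quaternion [w, x, y, z].
In Python, from bench import env gives the robot as it stands.
- The arm moves only by the tool apply_moves, never from a script. Its argument "targets" is a list of rows, each an object of numbers: "dx", "dy", "dz": the shift along the tool's x, y, z in m; "ax", "ay", "az": the turn, a rotation vector about the tool's x, y, z in rad. A call has 1 to 12 rows; each row shifts and turns the commanded pose from where the row before left it, along the tool's axes as they then stand; what a row does not reach is not made up. A row lasts 1/10 s, in which the tool goes at most 50 mm and 8.59 degrees, less where a joint would pass 70% of its speed; a pose out of reach is approached as far as the arm can. A call is refused whole if a number of a shift passes 0.05 or a number of a turn 0.15, either way. A call with a gripper value outside its range is refused whole. "claw" is the finger opening in m, from 0 to 0.0854, set as the call begins (left out, the last holds). The fingers move at their own pace and stop on an object; "force" is the grip in N (left out, the last holds). Time passes only in rows, so rows that do not move let the fingers close. It gives the time, the measured TCP pose, the force and the opening at its end, in the units of the state.
- env.observe(): the state, without advancing time (a new reading comes with each control period).
- env.capture(name): name is "scene" or "top" or "wrist"; returns a dict with "color" (420x560x3 uint8, red, green, blue), "fov_y" (degrees; the focal length in pixels is half the picture's height over the tangent of half this angle, whatever the lens; pixels are square), "cx", "cy" (the principal point, pixels), "distortion" ([k1, k2, p1, p2, k3] as OpenCV has them; the pictures are not rectified), "xyz" and "orientation" of the camera in the world; the wrist camera has in their place "tool_from_camera" (4x4, takes a point from camera to tool coordinates, whose origin is the TCP and whose axes are the flange's). Camera axes: x right, y down, z forward; pixel columns grow to the right and rows downward; lengths in mm; the calibration is good to about 2 mm. A picture is of the moment at which its call begins: read the wrist's pose just before it. There is no depth.
- env.sign_off(): hands the job in, once; it reports no verdict.
The state is a dict: "time": time; "joints": joint angles; "joint_vel": joint speeds; "joint_efforts": joint torques, N m; "position": TCP position; "tcp_rot": TCP orientation; "wrist_force": force on the tool from outside, world axes, zero at the start; "ft_torque": the same for the moment, N m; "opening": finger opening in mm.
Only numpy, scipy, OpenCV 4.12 (cv2) and the standard library are available. Lean on these libraries where they do the work, as an engineer would, in place of code of your own. Each camera call takes 0.05 s, during which the arm holds its last target.

## Working session

There is one attempt and no reset: what is moved stays moved. The work goes in short steps, Python scripts to look and compute and a tool call to move; the robot and the scene stay as the last step left them, time stands still between calls to the robot, and variables do not carry over. Pictures are saved under pics/ and viewed, and the job is handed in when it is done.

Besides the shell and the picture viewer there is one more tool, called after ">>>" in YAML: its name, and indented under it one key for each argument. apply_moves: Moves the arm, as the interface text tells. Its arguments: {"type":"object","properties":{"targets":{"type":"array","items":{"type":"object","properties":{"dx":{"type":"number"},"dy":{"type":"number"},"dz":{"type":"number"},"ax":{"type":"number"},"ay":{"type":"number"},"az":{"type":"number"}}}},"claw":{"type":"number"},"force":{"type":"number"}},"required":["targets"]}

```bash
mkdir -p pics; ls; python3 - <<'E'
from bench import env
import cv2
s=env.observe();print(s)
for n in("scene","top","wrist"):
    c=env.capture(n);cv2.imwrite(f"pics/{n}0.png",c["color"][:,:,::-1])
    print({k:v for k,v in c.items() if k!="color"})
E
```

```text
pics
{'time': 0.0, 'joints': array([ 1.02941438e+00,  2.59172718e-01,  2.07668461e-02,  1.33370608e+00,
       -3.91059179e-06,  1.41819415e+00]), 'joint_vel': array([-7.14097199e-04, -1.85705769e-03, -1.62097713e-03,  3.66569485e-04,
        1.74049988e-03,  2.11125580e-05]), 'joint_efforts': array([ 7.43023411e-04, -5.55643916e+01,  3.44530320e+01,  1.37802443e-02,
       -1.23344767e-04, -6.55663300e-06]), 'position': array([208.34193826, 508.70706335, 230.67875364]), 'tcp_rot': array([-2.21863525e-04,  1.93167908e-01,  9.81165494e-01, -6.19270451e-04]), 'wrist_force': array([-0.31386344, -0.31438045,  0.09550105]), 'ft_torque': array([-0.01575439,  0.03125455, -0.00383139]), 'opening': 85.49352580027995}
{'fov_y': 53.59926382588988, 'cx': 282.15842594896634, 'cy': 206.292222900741, 'distortion': array([-0.07285611,  0.        ,  0.        ,  0.        ,  0.        ]), 'xyz': array([1019.20288941, -384.82435431,  951.9834536 ]), 'orientation': array([-0.26561343,  0.86455163,  0.40560049, -0.13224305])}
{'fov_y': 42.57044140253479, 'cx': 281.06771271817223, 'cy': 202.63983831912208, 'distortion': array([-0.04394909,  0.        ,  0.        ,  0.        ,  0.        ]), 'xyz': array([ 216.066672  ,  -15.13414833, 1621.21899654]), 'orientation': array([-0.06297452,  0.70957753, -0.69843295,  0.06874117])}
{'fov_y': 70.34652750438684, 'cx': 273.9256656839102, 'cy': 207.01177247419326, 'distortion': array([-0.04041697,  0.        ,  0.        ,  0.        ,  0.        ]), 'tool_from_camera': array([[ 3.24341188e-04, -9.55440438e-01, -2.95183780e-01,
         7.53973323e+01],
       [ 9.99999308e-01, -2.38522310e-05,  1.17598044e-03,
        -4.98980863e-02],
       [-1.13062006e-03, -2.95183957e-01,  9.55439770e-01,
        -1.42674587e+02],
       [ 0.00000000e+00,  0.00000000e+00,  0.00000000e+00,
         1.00000000e+00]])}
```

View pics/scene0.png

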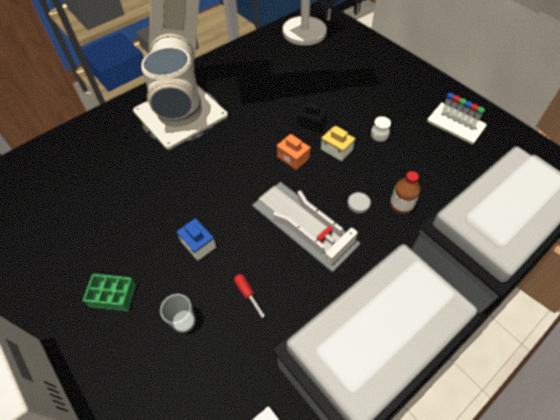

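View pics/top0.png

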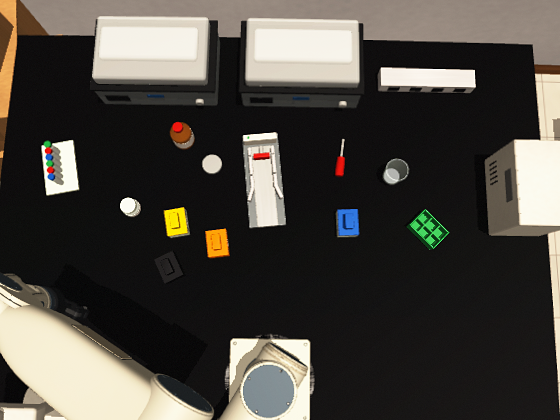

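View pics/wrist0.png

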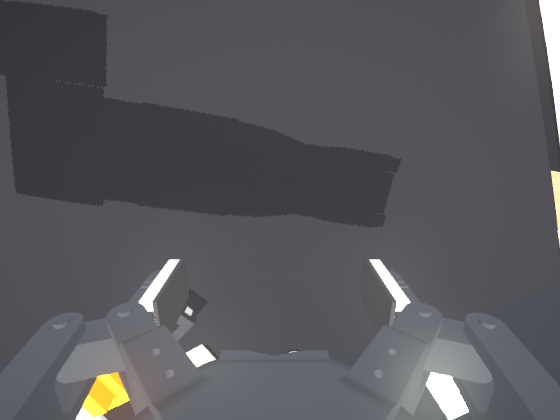

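The pictures show:
- **Top view:** the blue box is at (347,222), the yellow one at (176,222), and the orange and black look-alikes at (217,243) and (168,267). The loader runs from (266,226) to (261,137), with the red shoe at (261,156).
- **Scene view:** blue is at (196,238), yellow at (338,142).

Next I'll enlarge crops.

```bash
cat > h.py <<'E'
import numpy as np, cv2
from scipy.spatial.transform import Rotation as R
def rot(q): return R.from_quat([q[1],q[2],q[3],q[0]])
def cam(c,s=None):
    f=c["color"].shape[0]/2/np.tan(np.radians(c["fov_y"])/2)
    K=np.array([[f,0,c["cx"]],[0,f,c["cy"]],[0,0,1.]])
    if "xyz" in c: return K,c["distortion"],rot(c["orientation"]).as_matrix(),np.array(c["xyz"])
    T=c["tool_from_camera"];Rt=rot(s["tcp_rot"]).as_matrix()
    return K,c["distortion"],Rt@T[:3,:3],Rt@T[:3,3]+s["position"]
def ray(C,p):
    K,d,Rm,o=C
    u=cv2.undistortPoints(np.array([[p]],float),K,d)[0,0]
    v=Rm@np.array([u[0],u[1],1.]);return o,v/np.linalg.norm(v)
def atz(C,p,z):
    o,v=ray(C,p);return o+v*(z-o[2])/v[2]
def tri(*cp):
    A=np.zeros((3,3));b=np.zeros(3);rs=[ray(C,p) for C,p in cp]
    for o,v in rs:
        M=np.eye(3)-np.outer(v,v);A+=M;b+=M@o
    x=np.linalg.solve(A,b);return x,[float(np.linalg.norm(np.cross(x-o,v))) for o,v in rs]
def proj(C,P):
    K,d,Rm,o=C
    return cv2.projectPoints(np.atleast_2d(np.array(P,float)),cv2.Rodrigues(Rm.T)[0],-Rm.T@o,K,d)[0][:,0]
def crop(img,x0,y0,x1,y1,k,fn):
    c=cv2.resize(img[y0:y1,x0:x1,::-1],None,fx=k,fy=k,interpolation=cv2.INTER_CUBIC)
    for x in range((x0+9)//10*10,x1,10): cv2.line(c,((x-x0)*k,0),((x-x0)*k,6),(0,255,0),1); cv2.putText(c,str(x),((x-x0)*k,18),0,.35,(0,255,0),1)
    for y in range((y0+9)//10*10,y1,10): cv2.line(c,(0,(y-y0)*k),(6,(y-y0)*k),(0,255,0),1); cv2.putText(c,str(y),(8,(y-y0)*k+4),0,.35,(0,255,0),1)
    cv2.imwrite(fn,c)
E
python3 - <<'E'
from bench import env
from h import *
t=env.capture("top");s=env.capture("scene")
import pickle;pickle.dump((t,s),open("ts.pkl","wb"))
crop(t["color"],155,125,375,275,3,"pics/t1.png")
a=t["color"]; 
crop(a,320,195,370,245,10,"pics/tb.png");crop(a,150,200,210,245,10,"pics/ty.png");crop(a,230,125,300,235,5,"pics/tl.png")
a=s["color"];crop(a,165,205,230,270,8,"pics/sb.png");crop(a,310,115,370,170,10,"pics/sy.png");crop(a,245,175,370,275,6,"pics/sl.png")
E
```

```text
(no output)
```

View pics/tb.png

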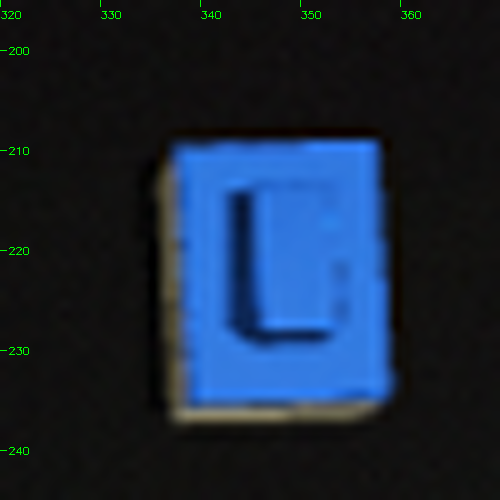

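View pics/ty.png

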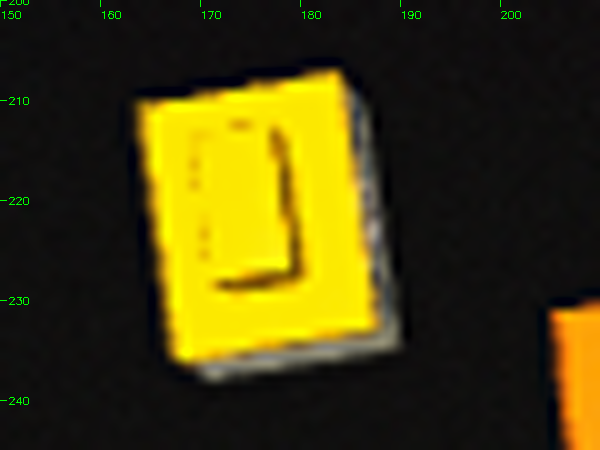

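View pics/tl.png

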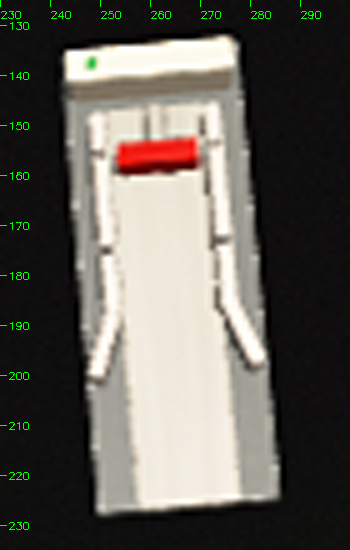

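View pics/sl.png

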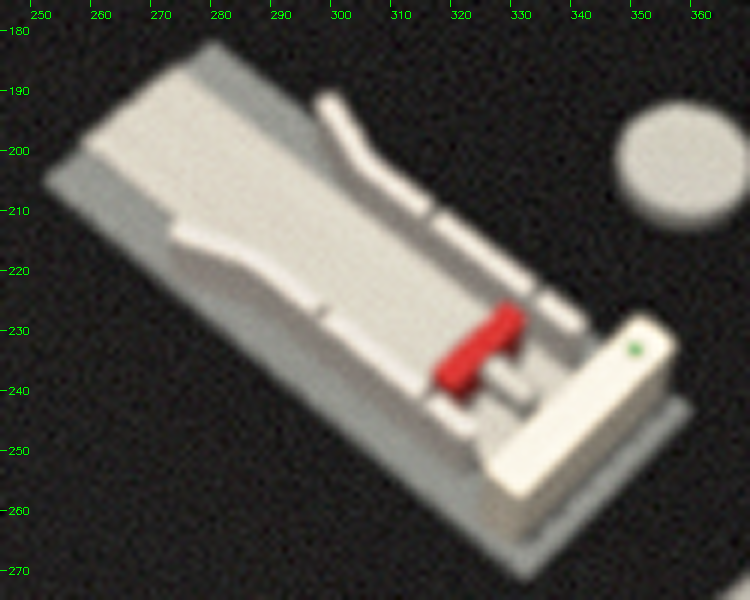

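View pics/sb.png

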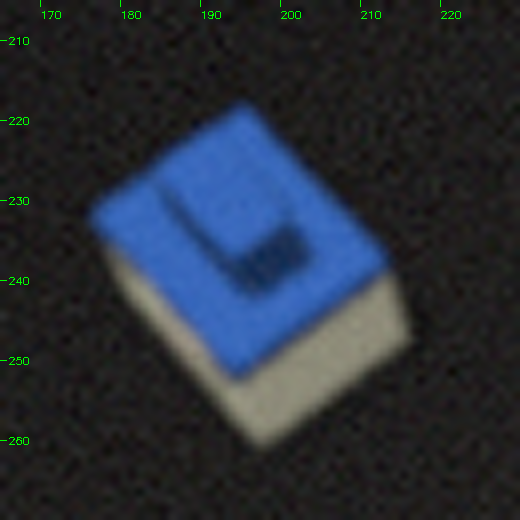

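View pics/sy.png

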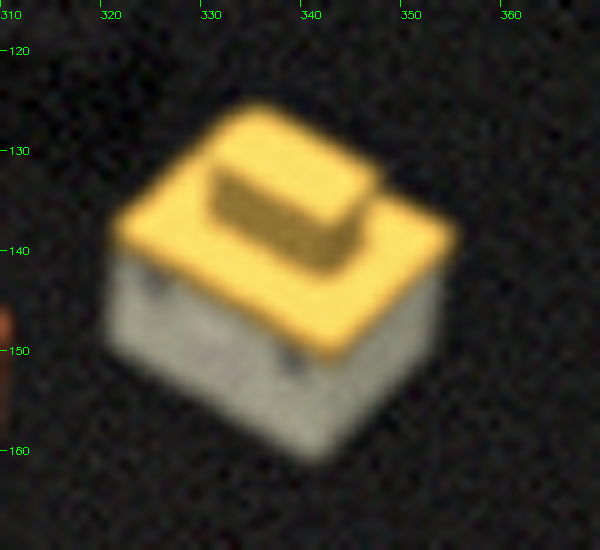

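```bash
python3 - <<'E'
from h import *;import pickle
np.set_printoptions(precision=1,suppress=True)
t,s=pickle.load(open("ts.pkl","rb"));T=cam(t);S=cam(s)
o=-.4
def go(name,pt,ps):
    P=[]
    for a,b in zip(pt,ps):
        x,r=tri((T,np.array(a)+o),(S,np.array(b)+o));P.append(x);print(name,x,r[0])
    P=np.array(P);m=P.mean(0);e=(P[0]+P[3 if len(P)>3 else 0]-P[1]-P[2]) ;print(" mean",m)
    return P
# order ++, +-, -+, --
for n,a,b in (("blue",[(337,209),(357.7,209),(338.2,235.5),(359,234.5)],[(212.5,238),(193.5,252.5),(195,217.5),(176,232)]),
 ("yellow",[(163.5,210),(183.8,207),(167.3,236),(188,232.8)],[(355,138),(342,151),(336,125.5),(320.5,137.5)]),
 ("loader",[(242.7,135),(277.2,132),(249,227),(284.5,224)],[(358,244),(331,271),(279,182),(251,205)])):
    P=go(n,a,b)
    d=(P[0]+P[1]-P[2]-P[3])/2;print("len",np.linalg.norm(d),"yaw",np.arctan2(d[1],d[0]))
    e=(P[0]+P[2]-P[1]-P[3])/2;print("wid",np.linalg.norm(e),"yaw",np.arctan2(-e[0],e[1]))
# blue z=50, loader base top 8?
for z in(0,8,): print(z,[atz(T,np.array(p)+o,z)[:2] for p in [(249,227),(284.5,224)]],[atz(S,np.array(p)+o,z)[:2] for p in [(279,182),(251,205)]])
E
```

```text
blue [ 496.  -193.1   52.3] 2.9307701444432896
blue [ 498.  -253.5   49.9] 1.3971169412946491
blue [ 417.1 -195.1   55.3] 1.9829577263947902
blue [ 421.4 -256.3   53.1] 1.6721221781639128
 mean [ 458.1 -224.5   52.6]
len 77.8555758967477 yaw 0.03094381337985194
wid 60.93253194328811 yaw 0.05294638133099409
yellow [484.1 320.6  55.4] 1.4682709082093388
yellow [494.  260.5  50.1] 3.25952021204698
yellow [409.5 308.4  56.8] 2.7080609406614706
yellow [417.3 244.4  55.4] 2.2300154906081455
 mean [451.2 283.5  54.4]
len 77.00958699322291 yaw 0.18460557412883377
wid 62.756029895985435 yaw 0.14135437558494138
loader [730.5  94.6  13.3] 3.898009843565699
loader [741.9 -12.4  15.1] 3.578406126187137
loader [442.5  66.8  13.4] 4.320594018929279
loader [453.5 -40.9  10.6] 5.312366811424723
 mean [592.1  27.   13.1]
len 289.6268758791793 yaw 0.09739761807051965
wid 107.91878221924425 yaw 0.10441425988344673
0 [array([446.5,  71.3]), array([457.5, -36.3])] [array([432.4,  69.2]), array([445. , -41.9])]
8 [array([445.4,  70.9]), array([456.3, -36.2])] [array([437.3,  65.4]), array([449.8, -44.8])]
```

Blue centre is near (458,-224), yellow near (451,283), and the loader origin near (572,25) at yaw 0.10. The two cameras disagree by about 5 mm, so I'll refine with the wrist camera. Moving toward blue now, with tool x pointing back at the robot.

>>> apply_moves:
  targets:
    - {"az": -0.143, "dx": -0.02, "dy": -0.03}
    - {"az": -0.143, "dx": -0.02, "dy": -0.04}
    - {"az": -0.144, "dx": -0.02, "dy": -0.04}
    - {"dx": -0.015, "dy": -0.045}
    - {"dx": -0.015, "dy": -0.045}
    - {"dx": -0.015, "dy": -0.045}
    - {"dx": -0.015, "dy": -0.045}
    - {"dx": -0.015, "dy": -0.045}
    - {"dx": -0.015, "dy": -0.045}
    - {"dx": -0.01, "dy": -0.045}
    - {"dx": -0.01, "dy": -0.045}
    - {"dx": -0.01, "dy": -0.045}
  claw: 0.0854
  force: 60

```text
invalid input
```

>>> apply_moves:
  targets:
    - {"dx": -0.02, "dy": -0.03, "dz": 0, "ax": 0, "ay": 0, "az": -0.143}
    - {"dx": -0.02, "dy": -0.04, "dz": 0, "ax": 0, "ay": 0, "az": -0.143}
    - {"dx": -0.02, "dy": -0.04, "dz": 0, "ax": 0, "ay": 0, "az": -0.144}
    - {"dx": -0.015, "dy": -0.045, "dz": 0, "ax": 0, "ay": 0, "az": 0}
    - {"dx": -0.015, "dy": -0.045, "dz": 0, "ax": 0, "ay": 0, "az": 0}
    - {"dx": -0.015, "dy": -0.045, "dz": 0, "ax": 0, "ay": 0, "az": 0}
    - {"dx": -0.015, "dy": -0.045, "dz": 0, "ax": 0, "ay": 0, "az": 0}
    - {"dx": -0.015, "dy": -0.045, "dz": 0, "ax": 0, "ay": 0, "az": 0}
    - {"dx": -0.015, "dy": -0.045, "dz": 0, "ax": 0, "ay": 0, "az": 0}
    - {"dx": -0.01, "dy": -0.045, "dz": 0, "ax": 0, "ay": 0, "az": 0}
    - {"dx": -0.01, "dy": -0.045, "dz": 0, "ax": 0, "ay": 0, "az": 0}
    - {"dx": -0.01, "dy": -0.045, "dz": 0, "ax": 0, "ay": 0, "az": 0}
  claw: 0.085
  force: 60

```text
time: 1.45
position: [375.1, -12.8, 231.5]
tcp_rot: [0.0, -0.018, 1.0, -0.0]
wrist_force: [0.8, 0.7, 0.2]
opening: 85.4
```

```bash
cat > w.py <<'E'
import sys,pickle
from bench import env
from h import *
n=sys.argv[1];s=env.observe();c=env.capture("wrist");pickle.dump((s,c),open(n+".pkl","wb"))
cv2.imwrite(f"pics/{n}.png",c["color"][:,:,::-1]);print(s["time"],s["position"].round(1),s["tcp_rot"].round(4),s["wrist_force"].round(2),s["opening"])
E
python3 w.py w1
```

```text
1.45 [375.1 -12.8 231.5] [ 4.000e-04 -1.790e-02  9.998e-01 -1.000e-04] [0.82 0.74 0.18] 85.41462994141779
```

View pics/w1.png

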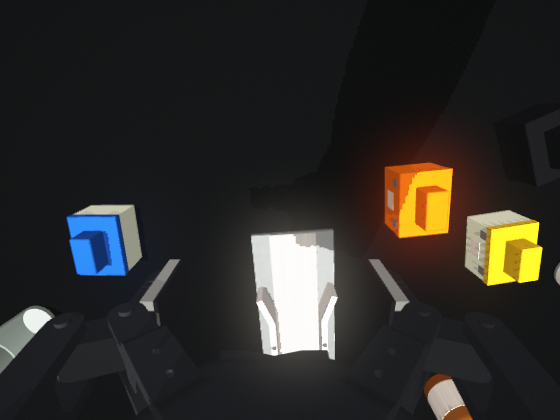

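>>> apply_moves:
  targets:
    - {"dx": -0.006, "dy": -0.045, "dz": 0, "ax": 0, "ay": 0, "az": 0}
    - {"dx": -0.006, "dy": -0.045, "dz": 0, "ax": 0, "ay": 0, "az": 0}
    - {"dx": -0.006, "dy": -0.045, "dz": 0, "ax": 0, "ay": 0, "az": 0}
    - {"dx": -0.006, "dy": -0.045, "dz": 0, "ax": 0, "ay": 0, "az": 0}

```text
time: 1.9
position: [405.5, -191.7, 231.4]
tcp_rot: [0.0, -0.018, 1.0, -0.0]
wrist_force: [0.9, 0.5, 0.4]
opening: 85.3
```

```bash
python3 w.py w2
```

```text
1.9 [ 405.5 -191.7  231.4] [ 2.000e-04 -1.790e-02  9.998e-01 -1.000e-04] [0.87 0.49 0.43] 85.2558911665781
```

View pics/w2.png

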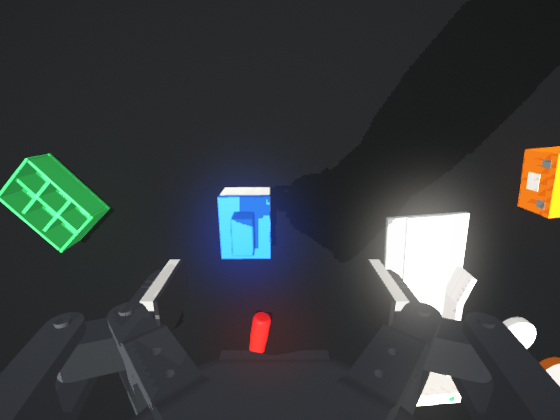

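w1 shows blue at (97,245), yellow at (505,250), and the open end of the loader at (293,235). w2 has blue nearly straight below at (245,225), with its grip at (243,232). Cropping both to measure.

```bash
python3 - <<'E'
from h import *;import pickle
a=pickle.load(open("w1.pkl","rb"))[1]["color"];b=pickle.load(open("w2.pkl","rb"))[1]["color"]
crop(b,205,175,285,270,6,"pics/w2b.png");crop(a,60,195,150,285,6,"pics/w1b.png")
g=np.clip(a.astype(float)*1.0,0,255).astype(np.uint8);crop(g,240,220,350,365,4,"pics/w1l.png")
crop(a,455,200,555,295,6,"pics/w1y.png")
E
```

```text
(no output)
```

View pics/w2b.png

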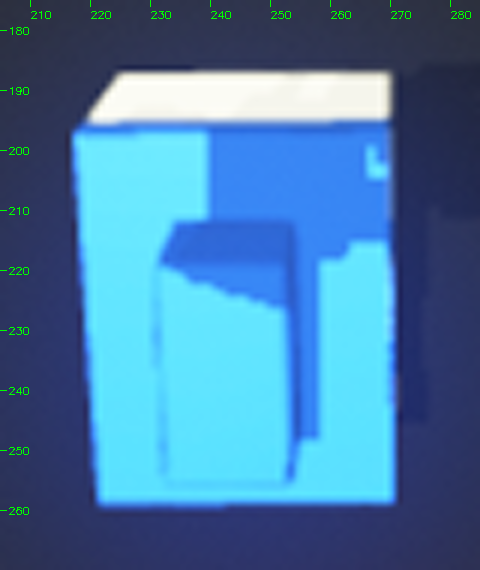

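View pics/w1b.png

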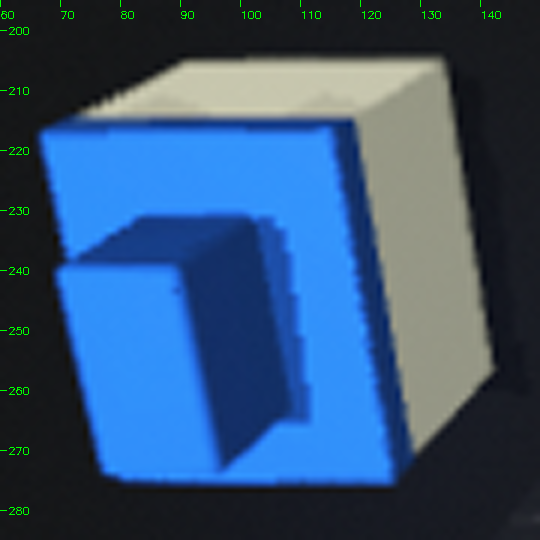

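View pics/w1l.png

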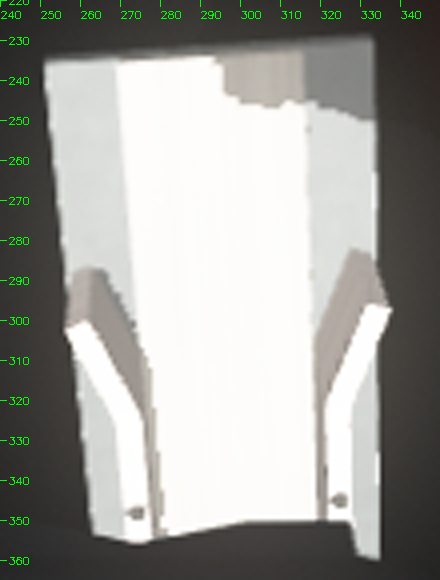

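View pics/w1y.png

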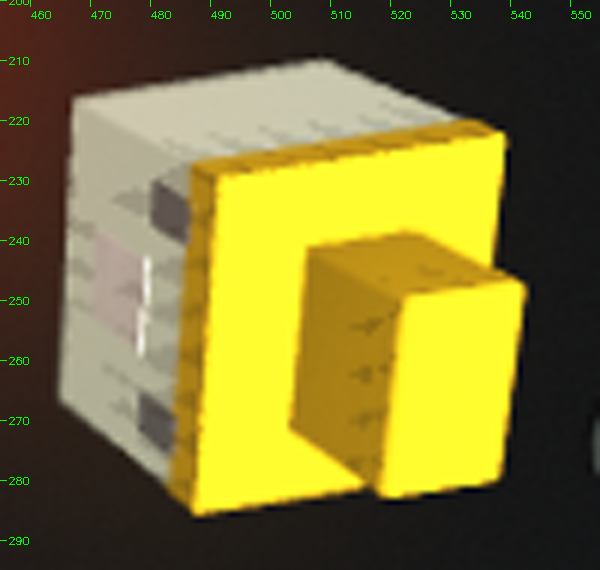

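```bash
python3 - <<'E'
from h import *;import pickle
np.set_printoptions(precision=1,suppress=True)
s1,a=pickle.load(open("w1.pkl","rb"));s2,b=pickle.load(open("w2.pkl","rb"));A=cam(a,s1);B=cam(b,s2)
o=-.4
def q(n,pa,pb):
    P=[]
    for x,y in zip(pa,pb):
        X,r=tri((A,np.array(x)+o),(B,np.array(y)+o));print(n,X,r[0].__round__(1));P.append(X)
    return np.array(P)
P=q("grip",[(70,239.5),(89.5,239.5),(77,273.5),(96.5,273.5)],[(231,219),(252,219),(232,255.5),(252.3,255.5)])
print(P.mean(0));d=P[2]+P[3]-P[0]-P[1];print(np.arctan2(d[1],d[0]))
q("lid",[(66.5,216.5),(115.5,217),(125.5,275.3)],[(216.5,196.5),(269,197),(270.3,258.5)])
print("w2 at 78",[atz(B,np.array(p)+o,78)[:2] for p in [(231,219),(252,219),(232,255.5),(252.3,255.5)]])
L=[atz(B,np.array(p)+o,50)[:2] for p in [(216.5,196.5),(269,197),(220.5,258.7),(270.3,258.5)]];print("w2 at 50",L,np.mean(L,0))
L=np.array([atz(A,np.array(p)+o,78)[:2] for p in [(522,249),(541,248),(518,283),(537.5,280)]]);d=L[2]+L[3]-L[0]-L[1];print("yel",L,L.mean(0),np.arctan2(d[1],d[0]))
for z in(8,):
  M=[atz(A,np.array(p)+o,z)[:2] for p in [(251.5,235.5),(333,230)]];print("base front",M)
  M=[atz(A,np.array(p)+o,12)[:2] for p in [(269,235),(315.5,232),(316.5,350)]];print("bed front",M)
M=[atz(A,np.array(p)+o,42)[:2] for p in [(257,302),(337,297),(275,320),(320.5,318)]];print("mouth",M)
E
```

```text
grip [ 437.  -236.2   76.3] 0.2
grip [ 436.2 -214.    76.2] 0.2
grip [ 479.5 -235.5   76.4] 0.1
grip [ 479.2 -213.2   75.1] 0.0
[ 458.  -224.7   76. ]
0.01810611770203856
lid [ 420.7 -256.6   47.8] 0.2
lid [ 419.  -197.    48.1] 0.1
lid [ 494.9 -193.1   50.1] 0.0
w2 at 78 [array([ 436.2, -236. ]), array([ 435.4, -213.9]), array([ 478.6, -235.3]), array([ 477.8, -213. ])]
w2 at 50 [array([ 419.9, -256.2]), array([ 418.4, -197. ]), array([ 497.5, -253.1]), array([ 494.9, -193.1])] [ 457.7 -224.8]
yel [[430.4 268.1]
 [428.6 290.7]
 [473.8 276.4]
 [469.4 299.7]] [450.5 283.7] 0.20255209702437324
base front [array([453.2, -39.9]), array([441.6,  67.4])]
bed front [array([450. , -16.8]), array([443.6,  43.9]), array([635.3,  60.8])]
mouth [array([532.2, -29.4]), array([521.1,  74. ]), array([559.4,  -4.9]), array([554.2,  55.4])]
```

Blue grip centre is at (458,-224.7), top near z 76–78, yaw about 0.036. The views agree, so I'm descending.

>>> apply_moves:
  targets:
    - {"dx": -0.0128, "dy": -0.0087, "dz": 0.03, "ax": 0, "ay": 0, "az": 0}
    - {"dx": -0.0128, "dy": -0.0087, "dz": 0.03, "ax": 0, "ay": 0, "az": 0}
    - {"dx": -0.0128, "dy": -0.0087, "dz": 0.03, "ax": 0, "ay": 0, "az": 0}
    - {"dx": -0.0128, "dy": -0.0087, "dz": 0.03, "ax": 0, "ay": 0, "az": 0}
    - {"dx": 0, "dy": 0, "dz": 0.018, "ax": 0, "ay": 0, "az": 0}
    - {"dx": 0, "dy": 0, "dz": 0.016, "ax": 0, "ay": 0, "az": 0}
    - {"dx": 0, "dy": 0, "dz": 0.012, "ax": 0, "ay": 0, "az": 0}
    - {"dx": 0, "dy": 0, "dz": 0.009, "ax": 0, "ay": 0, "az": 0}
    - {"dx": 0, "dy": 0, "dz": 0, "ax": 0, "ay": 0, "az": 0}

```text
time: 2.85
position: [457.5, -222.3, 55.3]
tcp_rot: [-0.001, -0.018, 1.0, 0.001]
wrist_force: [0.3, -0.7, 0.4]
opening: 85.3
```

```bash
python3 w.py w3
```

```text
2.85 [ 457.5 -222.3   55.3] [-8.000e-04 -1.800e-02  9.998e-01  6.000e-04] [ 0.28 -0.7   0.35] 85.31466275028043
```

View pics/w3.png

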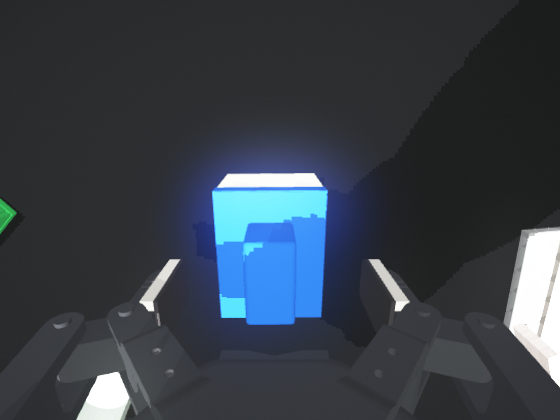

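The box sits between the open fingers, with the grip at cols 245–295 and the finger mid-line at 275. That is about 2 mm off in y, so I'll correct it and grip.

>>> apply_moves:
  targets:
    - {"dx": 0, "dy": -0.002, "dz": 0, "ax": 0, "ay": 0, "az": 0}
    - {"dx": 0, "dy": 0, "dz": 0, "ax": 0, "ay": 0, "az": 0}

```text
time: 3.1
position: [458.5, -225.2, 57.0]
tcp_rot: [0.001, -0.018, 1.0, -0.0]
wrist_force: [0.0, -0.4, 0.3]
opening: 85.0
```

>>> apply_moves:
  targets:
    - {"dx": 0, "dy": 0, "dz": 0, "ax": 0, "ay": 0, "az": 0}
    - {"dx": 0, "dy": 0, "dz": 0, "ax": 0, "ay": 0, "az": 0}
    - {"dx": 0, "dy": 0, "dz": 0, "ax": 0, "ay": 0, "az": 0}
    - {"dx": 0, "dy": 0, "dz": 0, "ax": 0, "ay": 0, "az": 0}
    - {"dx": 0, "dy": 0, "dz": 0, "ax": 0, "ay": 0, "az": 0}
    - {"dx": 0, "dy": 0, "dz": 0, "ax": 0, "ay": 0, "az": 0}
    - {"dx": 0, "dy": 0, "dz": 0, "ax": 0, "ay": 0, "az": 0}
    - {"dx": 0, "dy": 0, "dz": 0, "ax": 0, "ay": 0, "az": 0}
  claw: 0.015
  force: 60

```text
time: 3.9
position: [458.1, -224.6, 56.5]
tcp_rot: [0.0, -0.018, 1.0, 0.0]
wrist_force: [-1.0, 2.5, 5.0]
opening: 23.1
```

Gripped at 23 mm. Lifting 50 mm.

>>> apply_moves:
  targets:
    - {"dx": 0, "dy": 0, "dz": -0.006, "ax": 0, "ay": 0, "az": 0}
    - {"dx": 0, "dy": 0, "dz": -0.012, "ax": 0, "ay": 0, "az": 0}
    - {"dx": 0, "dy": 0, "dz": -0.014, "ax": 0, "ay": 0, "az": 0}
    - {"dx": 0, "dy": 0, "dz": -0.012, "ax": 0, "ay": 0, "az": 0}
    - {"dx": 0, "dy": 0, "dz": -0.006, "ax": 0, "ay": 0, "az": 0}
    - {"dx": 0, "dy": 0, "dz": 0, "ax": 0, "ay": 0, "az": 0}
    - {"dx": 0, "dy": 0, "dz": 0, "ax": 0, "ay": 0, "az": 0}
    - {"dx": 0, "dy": 0, "dz": 0, "ax": 0, "ay": 0, "az": 0}
    - {"dx": 0, "dy": 0, "dz": 0, "ax": 0, "ay": 0, "az": 0}
    - {"dx": 0, "dy": 0, "dz": 0, "ax": 0, "ay": 0, "az": 0}

```text
time: 4.9
position: [458.0, -224.7, 105.9]
tcp_rot: [-0.0, -0.018, 1.0, 0.0]
wrist_force: [-0.0, 0.5, -7.3]
opening: 23.0
```

```bash
python3 w.py w4; python3 -c "
from bench import env
s=env.observe();print(s['wrist_force'],s['ft_torque'],s['joint_efforts'])"
```

```text
4.9 [ 458.  -224.7  105.9] [-3.000e-04 -1.800e-02  9.998e-01  2.000e-04] [-0.05  0.49 -7.27] 22.98940066408558
[ 1.1422278   0.6529398  -7.25940104] [-2.58354360e-02  6.69701297e-05 -1.00287623e-02] [ 9.60025427e-04 -5.56248808e+01  3.31538200e+01  1.12565624e-02
 -2.31747115e-03  4.35837990e-05]
```

View pics/w4.png

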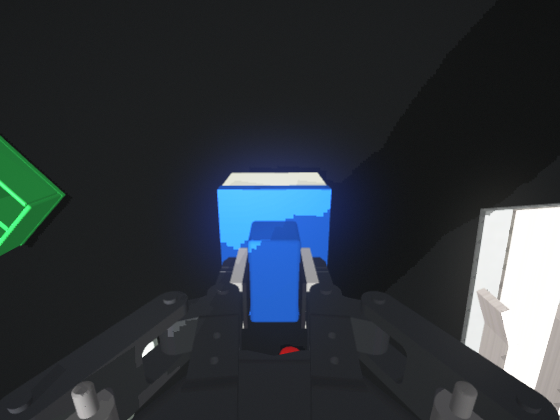

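Wrist force is −7.3 N, so blue weighs about 0.74 kg and looks like the full one. Setting it down.

>>> apply_moves:
  targets:
    - {"dx": 0, "dy": 0, "dz": 0.01, "ax": 0, "ay": 0, "az": 0}
    - {"dx": 0, "dy": 0, "dz": 0.014, "ax": 0, "ay": 0, "az": 0}
    - {"dx": 0, "dy": 0, "dz": 0.012, "ax": 0, "ay": 0, "az": 0}
    - {"dx": 0, "dy": 0, "dz": 0.006, "ax": 0, "ay": 0, "az": 0}
    - {"dx": 0, "dy": 0, "dz": 0.004, "ax": 0, "ay": 0, "az": 0}
    - {"dx": 0, "dy": 0, "dz": 0.0025, "ax": 0, "ay": 0, "az": 0}
    - {"dx": 0, "dy": 0, "dz": 0.001, "ax": 0, "ay": 0, "az": 0}
    - {"dx": 0, "dy": 0, "dz": 0, "ax": 0, "ay": 0, "az": 0}
    - {"dx": 0, "dy": 0, "dz": 0, "ax": 0, "ay": 0, "az": 0}

```text
time: 5.85
position: [458.3, -224.9, 57.1]
tcp_rot: [0.0, -0.018, 1.0, -0.0]
wrist_force: [0.1, -0.5, -7.1]
opening: 23.0
```

>>> apply_moves:
  targets:
    - {"dx": 0, "dy": 0, "dz": 0.001, "ax": 0, "ay": 0, "az": 0}
    - {"dx": 0, "dy": 0, "dz": 0, "ax": 0, "ay": 0, "az": 0}
    - {"dx": 0, "dy": 0, "dz": 0, "ax": 0, "ay": 0, "az": 0}

```text
time: 6.15
position: [458.4, -224.8, 56.5]
tcp_rot: [0.001, -0.018, 1.0, -0.0]
wrist_force: [-1.5, 3.3, 5.6]
opening: 22.8
```

Contact with the bench (+5.6 N). Releasing, then retreating straight up.

>>> apply_moves:
  targets:
    - {"dx": 0, "dy": 0, "dz": 0, "ax": 0, "ay": 0, "az": 0}
    - {"dx": 0, "dy": 0, "dz": 0, "ax": 0, "ay": 0, "az": 0}
    - {"dx": 0, "dy": 0, "dz": 0, "ax": 0, "ay": 0, "az": 0}
    - {"dx": 0, "dy": 0, "dz": 0, "ax": 0, "ay": 0, "az": 0}
    - {"dx": 0, "dy": 0, "dz": 0, "ax": 0, "ay": 0, "az": 0}
    - {"dx": 0, "dy": 0, "dz": -0.02, "ax": 0, "ay": 0, "az": 0}
    - {"dx": 0, "dy": 0, "dz": -0.04, "ax": 0, "ay": 0, "az": 0}
    - {"dx": 0, "dy": 0, "dz": -0.05, "ax": 0, "ay": 0, "az": 0}
    - {"dx": 0, "dy": 0, "dz": -0.05, "ax": 0, "ay": 0, "az": 0}
    - {"dx": 0, "dy": 0.04, "dz": -0.02, "ax": 0, "ay": 0, "az": 0}
    - {"dx": 0, "dy": 0.045, "dz": 0, "ax": 0, "ay": 0, "az": 0}
    - {"dx": 0, "dy": 0.045, "dz": 0, "ax": 0, "ay": 0, "az": 0}
  claw: 0.085

```text
time: 7.35
position: [453.4, -93.9, 236.6]
tcp_rot: [0.001, -0.017, 1.0, -0.0]
wrist_force: [0.9, 0.3, 0.5]
opening: 84.9
```

>>> apply_moves:
  targets:
    - {"dx": 0.005, "dy": 0.04, "dz": 0, "ax": 0, "ay": 0, "az": 0}
    - {"dx": 0.005, "dy": 0.04, "dz": 0, "ax": 0, "ay": 0, "az": 0}
    - {"dx": 0.005, "dy": 0.034, "dz": 0, "ax": 0, "ay": 0, "az": 0}

```text
time: 7.65
position: [433.7, 20.3, 235.9]
tcp_rot: [0.0, -0.018, 1.0, 0.0]
wrist_force: [1.6, 0.8, 0.6]
opening: 85.0
```

```bash
python3 w.py w5
```

```text
7.65 [433.7  20.3 235.9] [ 2.000e-04 -1.820e-02  9.998e-01  1.000e-04] [1.56 0.79 0.6 ] 85.00948220402437
```

View pics/w5.png

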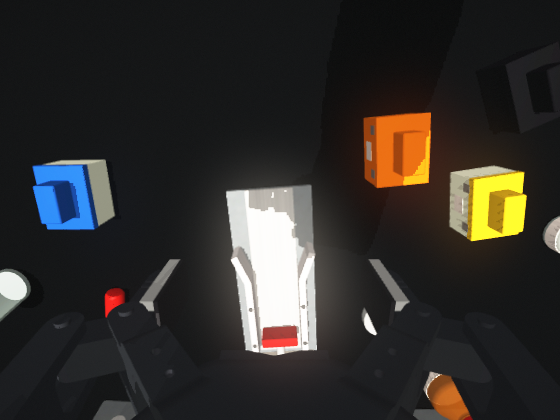

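>>> apply_moves:
  targets:
    - {"dx": 0.005, "dy": 0.045, "dz": 0, "ax": 0, "ay": 0, "az": 0}
    - {"dx": 0.005, "dy": 0.045, "dz": 0, "ax": 0, "ay": 0, "az": 0}
    - {"dx": 0.005, "dy": 0.045, "dz": 0, "ax": 0, "ay": 0, "az": 0}
    - {"dx": 0.005, "dy": 0.045, "dz": 0, "ax": 0, "ay": 0, "az": 0}
    - {"dx": 0.005, "dy": 0.045, "dz": 0, "ax": 0, "ay": 0, "az": 0}
    - {"dx": 0.005, "dy": 0.04, "dz": 0, "ax": 0, "ay": 0, "az": 0}
    - {"dx": 0, "dy": 0, "dz": 0, "ax": 0, "ay": 0, "az": -0.12}
    - {"dx": 0, "dy": 0, "dz": 0, "ax": 0, "ay": 0, "az": 0}

```text
time: 8.5
position: [394.3, 283.3, 235.5]
tcp_rot: [-0.0, -0.08, 0.997, -0.0]
wrist_force: [0.2, -0.5, -0.3]
opening: 85.0
```

```bash
python3 w.py w6; python3 - <<'E'
from h import *;import pickle
b=pickle.load(open("w6.pkl","rb"))[1]["color"]
crop(b,200,170,330,270,5,"pics/w6y.png")
E
```

```text
8.5 [394.3 283.3 235.5] [-2.000e-04 -8.020e-02  9.968e-01 -1.000e-04] [ 0.24 -0.55 -0.27] 85.04631435989987
```

View pics/w6.png

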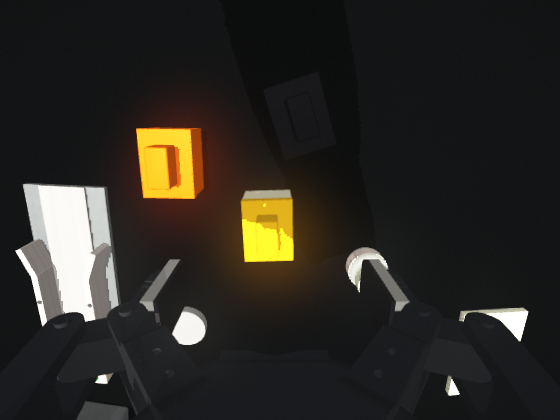

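View pics/w6y.png

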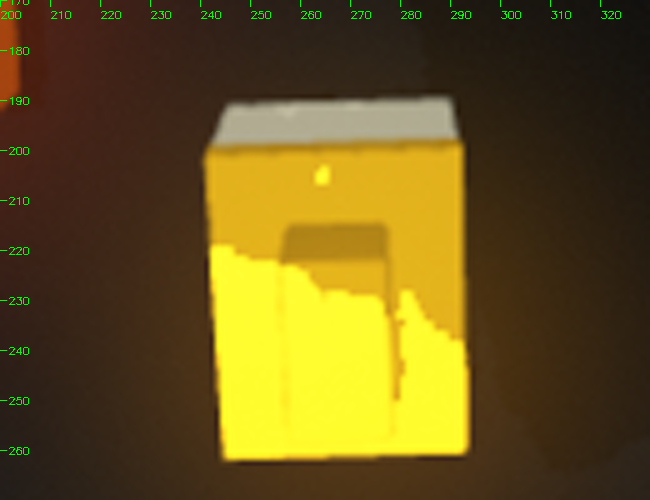

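w6 shows yellow at (267,230), nearly square to the tool. The jar cap is at (366,265), the petri dish at (190,326), and orange at (168,163).

```bash
python3 - <<'E'
from h import *;import pickle
np.set_printoptions(precision=1,suppress=True)
s,b=pickle.load(open("w6.pkl","rb"));B=cam(b,s);o=-.4
s1,a=pickle.load(open("w5.pkl","rb"));A=cam(a,s1)
L=np.array([atz(B,np.array(p)+o,49)[:2] for p in [(240.5,200.5),(292.5,199.5),(244,262),(293.5,261)]]);print(L,L.mean(0))
d=L[2]+L[3]-L[0]-L[1];e=L[1]+L[3]-L[0]-L[2];print(np.arctan2(d[1],d[0]),np.arctan2(-e[0],e[1]))
L=np.array([atz(B,np.array(p)+o,77)[:2] for p in [(256,222.5),(278,222),(257.5,260.5),(278.5,259.5)]]);print("grip",L,L.mean(0))
print("tool yaw",rot(s["tcp_rot"]).as_matrix()[:,0])
print("jar cap",atz(B,(366,265),60)[:2],"orange lid",[atz(B,p,50)[:2] for p in[(137,129),(193,129),(143,196),(196,198)]])
crop(a["color"],215,170,330,360,3,"pics/w5l.png")
crop(a["color"],440,160,535,250,6,"pics/w5y.png")
E
```

```text
[[418.4 248.1]
 [407.6 306.8]
 [495.6 262.2]
 [484.5 322. ]] [451.5 284.8]
0.1881783280043906 0.1821020011363728
grip [[431.7 269.6]
 [427.4 292.9]
 [476.3 277.7]
 [471.3 300.8]] [451.7 285.2]
tool yaw [-1.  -0.2  0. ]
jar cap [471.  407.6] orange lid [array([356.8, 127.9]), array([347.5, 188. ]), array([431.1, 137.1]), array([423.7, 197.9])]
```

View pics/w5l.png

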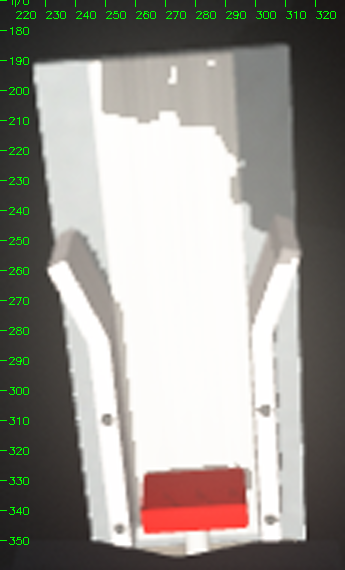

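View pics/w5y.png

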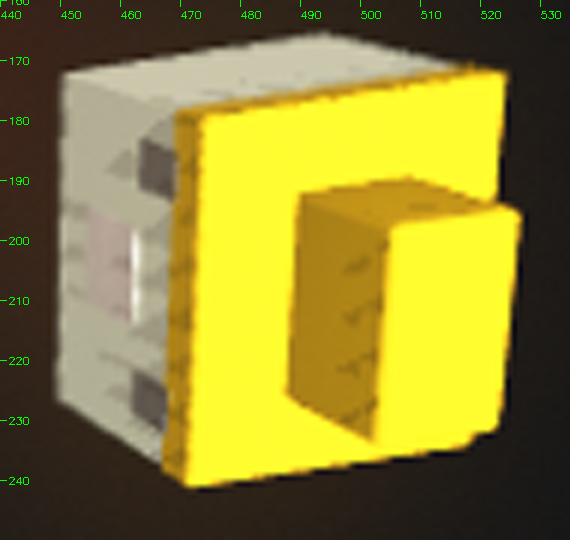

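```bash
python3 - <<'E'
from h import *;import pickle
np.set_printoptions(precision=1,suppress=True)
C={}
for n in("w1","w5","w6"):
    s,b=pickle.load(open(n+".pkl","rb"));C[n]=cam(b,s)
o=-.4
def q(n,**k):
    X,r=tri(*[(C[a],np.array(p)+o) for a,p in k.items()]);print(n,X,r[0].__round__(1));return X
P=[q("ygrip",w5=a,w6=b) for a,b in zip([(503,198),(525,196),(501,234),(521.5,231.5)],[(256,222.5),(278,222),(257.5,260.5),(278.5,259.5)])]
print(np.mean(P,0))
q("baseR",w1=(251.5,235.5),w5=(227.5,192));q("baseL",w1=(333,230),w5=(311.5,185.5))
q("tipR",w1=(257,302),w5=(231.5,259.5));q("tipL",w1=(337,297),w5=(314,254.5))
q("bendR",w1=(275,320),w5=(250,279.5));q("bendL",w1=(320.5,318),w5=(298.5,278))
A=C["w5"]
print("shoe top edge z40",[atz(A,p,40)[:2] for p in[(261.5,337.5),(298,335.5)]],"foot z12",[atz(A,p,13)[:2] for p in[(261.5,327.5),(297,325)]])
print("base z8",[atz(A,p,8)[:2] for p in[(227,191.5),(311,185)]])
print("bed z12",[atz(A,p,12)[:2] for p in[(246,191),(294,188)]])
print("rail in R z42",[atz(A,p,42)[:2] for p in[(250,279.5),(260,345)]],"L",[atz(A,p,42)[:2] for p in[(299,278),(302.5,345)]])
E
```

```text
ygrip [432.9 269.6  73.8] 0.0
ygrip [428.8 293.1  74.9] 0.6
ygrip [475.3 277.5  76. ] 1.4
ygrip [470.9 300.7  76.1] 0.8
[452.  285.2  75.2]
baseR [457.2 -40.4  -1.8] 0.3
baseL [443.3  68.8   3.3] 0.3
tipR [533.7 -29.6  40. ] 0.1
tipL [522.7  74.1  40. ] 0.5
bendR [560.2  -5.4  41.6] 0.6
bendL [560.9  57.2  33.4] 0.1
shoe top edge z40 [array([653.3,  11.5]), array([648.1,  61.9])] foot z12 [array([658.6,  10.6]), array([652.3,  62.8])]
base z8 [array([454.4, -38.8]), array([441.9,  68.3])]
bed z12 [array([451.8, -14.1]), array([445.7,  46.5])]
rail in R z42 [array([560.9,  -5.4]), array([664.6,   9.7])] L [array([556.4,  57.3]), array([662.5,  69. ])]
```

>>> apply_moves:
  targets:
    - {"dx": -0.0134, "dy": -0.0019, "dz": 0.03, "ax": 0, "ay": 0, "az": -0.024}
    - {"dx": -0.0134, "dy": -0.0019, "dz": 0.03, "ax": 0, "ay": 0, "az": 0}
    - {"dx": -0.0134, "dy": -0.0019, "dz": 0.03, "ax": 0, "ay": 0, "az": 0}
    - {"dx": -0.0134, "dy": -0.0019, "dz": 0.03, "ax": 0, "ay": 0, "az": 0}
    - {"dx": 0, "dy": 0, "dz": 0.02, "ax": 0, "ay": 0, "az": 0}
    - {"dx": 0, "dy": 0, "dz": 0.015, "ax": 0, "ay": 0, "az": 0}
    - {"dx": 0, "dy": 0, "dz": 0.014, "ax": 0, "ay": 0, "az": 0}
    - {"dx": 0, "dy": 0, "dz": 0.01, "ax": 0, "ay": 0, "az": 0}
    - {"dx": 0, "dy": 0, "dz": 0, "ax": 0, "ay": 0, "az": 0}
    - {"dx": 0, "dy": 0, "dz": 0, "ax": 0, "ay": 0, "az": 0}

```text
time: 9.55
position: [449.2, 283.7, 57.2]
tcp_rot: [0.0, -0.089, 0.996, 0.0]
wrist_force: [0.3, 0.5, 0.3]
opening: 84.8
```

```bash
python3 w.py w7
```

```text
9.55 [449.2 283.7  57.2] [ 1.00e-04 -8.91e-02  9.96e-01  0.00e+00] [0.26 0.49 0.34] 84.78198655105716
```

View pics/w7.png

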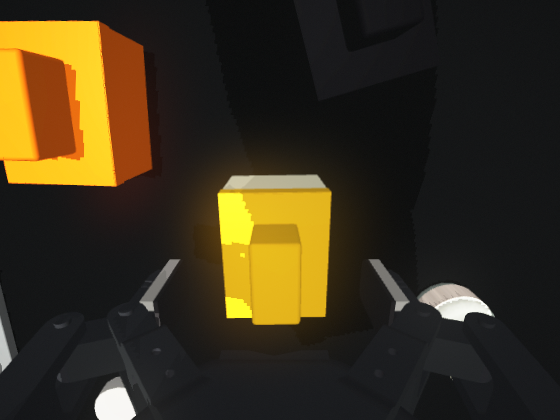

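Open fingers straddle the yellow grip (cols 250–300, mid 275). Correcting by about 3 mm, then gripping and lifting.

>>> apply_moves:
  targets:
    - {"dx": -0.0025, "dy": 0.001, "dz": 0, "ax": 0, "ay": 0, "az": 0}
    - {"dx": 0, "dy": 0, "dz": 0, "ax": 0, "ay": 0, "az": 0}

```text
time: 9.8
position: [451.8, 285.8, 57.4]
tcp_rot: [0.001, -0.09, 0.996, 0.0]
wrist_force: [-1.1, 0.5, 0.3]
opening: 84.9
```

>>> apply_moves:
  targets:
    - {"dx": 0, "dy": 0, "dz": 0, "ax": 0, "ay": 0, "az": 0}
    - {"dx": 0, "dy": 0, "dz": 0, "ax": 0, "ay": 0, "az": 0}
    - {"dx": 0, "dy": 0, "dz": 0, "ax": 0, "ay": 0, "az": 0}
    - {"dx": 0, "dy": 0, "dz": 0, "ax": 0, "ay": 0, "az": 0}
    - {"dx": 0, "dy": 0, "dz": 0, "ax": 0, "ay": 0, "az": 0}
    - {"dx": 0, "dy": 0, "dz": 0, "ax": 0, "ay": 0, "az": 0}
    - {"dx": 0, "dy": 0, "dz": 0, "ax": 0, "ay": 0, "az": 0}
    - {"dx": 0, "dy": 0, "dz": 0, "ax": 0, "ay": 0, "az": 0}
  claw: 0.015
  force: 60

```text
time: 10.6
position: [451.2, 285.5, 56.9]
tcp_rot: [0.0, -0.09, 0.996, 0.0]
wrist_force: [-1.1, -0.3, 3.0]
opening: 22.9
```

>>> apply_moves:
  targets:
    - {"dx": 0, "dy": 0, "dz": -0.006, "ax": 0, "ay": 0, "az": 0}
    - {"dx": 0, "dy": 0, "dz": -0.012, "ax": 0, "ay": 0, "az": 0}
    - {"dx": 0, "dy": 0, "dz": -0.014, "ax": 0, "ay": 0, "az": 0}
    - {"dx": 0, "dy": 0, "dz": -0.012, "ax": 0, "ay": 0, "az": 0}
    - {"dx": 0, "dy": 0, "dz": -0.006, "ax": 0, "ay": 0, "az": 0}
    - {"dx": 0, "dy": 0, "dz": 0, "ax": 0, "ay": 0, "az": 0}
    - {"dx": 0, "dy": 0, "dz": 0, "ax": 0, "ay": 0, "az": 0}
    - {"dx": 0, "dy": 0, "dz": 0, "ax": 0, "ay": 0, "az": 0}
    - {"dx": 0, "dy": 0, "dz": 0, "ax": 0, "ay": 0, "az": 0}
    - {"dx": 0, "dy": 0, "dz": 0, "ax": 0, "ay": 0, "az": 0}

```text
time: 11.6
position: [451.0, 285.4, 106.4]
tcp_rot: [-0.0, -0.09, 0.996, -0.0]
wrist_force: [0.4, -0.0, -2.2]
opening: 22.8
```

```bash
python3 w.py w8
```

```text
11.6 [451.  285.4 106.4] [-4.00e-04 -8.99e-02  9.96e-01 -1.00e-04] [ 0.44 -0.03 -2.19] 22.773918168873646
```

View pics/w8.png

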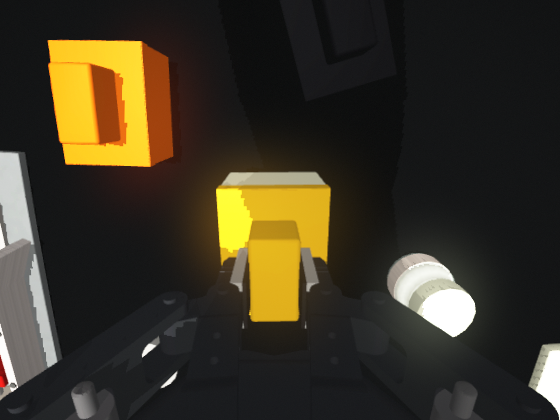

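Yellow hangs clear of the bench at −2.2 N, about 0.22 kg, so blue is the heavier one. Putting yellow back.

>>> apply_moves:
  targets:
    - {"dx": 0, "dy": 0, "dz": 0.01, "ax": 0, "ay": 0, "az": 0}
    - {"dx": 0, "dy": 0, "dz": 0.014, "ax": 0, "ay": 0, "az": 0}
    - {"dx": 0, "dy": 0, "dz": 0.012, "ax": 0, "ay": 0, "az": 0}
    - {"dx": 0, "dy": 0, "dz": 0.006, "ax": 0, "ay": 0, "az": 0}
    - {"dx": 0, "dy": 0, "dz": 0.004, "ax": 0, "ay": 0, "az": 0}
    - {"dx": 0, "dy": 0, "dz": 0.0025, "ax": 0, "ay": 0, "az": 0}
    - {"dx": 0, "dy": 0, "dz": 0.001, "ax": 0, "ay": 0, "az": 0}
    - {"dx": 0, "dy": 0, "dz": 0.0005, "ax": 0, "ay": 0, "az": 0}
    - {"dx": 0, "dy": 0, "dz": 0, "ax": 0, "ay": 0, "az": 0}
    - {"dx": 0, "dy": 0, "dz": 0, "ax": 0, "ay": 0, "az": 0}

```text
time: 12.65
position: [451.3, 285.6, 57.1]
tcp_rot: [0.0, -0.09, 0.996, 0.0]
wrist_force: [-0.4, 0.1, -2.2]
opening: 22.8
```

>>> apply_moves:
  targets:
    - {"dx": 0, "dy": 0, "dz": 0.0007, "ax": 0, "ay": 0, "az": 0}
    - {"dx": 0, "dy": 0, "dz": 0, "ax": 0, "ay": 0, "az": 0}
    - {"dx": 0, "dy": 0, "dz": 0, "ax": 0, "ay": 0, "az": 0}

```text
time: 12.95
position: [451.4, 285.5, 56.9]
tcp_rot: [0.001, -0.09, 0.996, 0.0]
wrist_force: [-1.6, -1.1, 6.0]
opening: 22.6
```

>>> apply_moves:
  targets:
    - {"dx": 0, "dy": 0, "dz": 0, "ax": 0, "ay": 0, "az": 0}
    - {"dx": 0, "dy": 0, "dz": 0, "ax": 0, "ay": 0, "az": 0}
    - {"dx": 0, "dy": 0, "dz": 0, "ax": 0, "ay": 0, "az": 0}
    - {"dx": 0, "dy": 0, "dz": 0, "ax": 0, "ay": 0, "az": 0}
    - {"dx": 0, "dy": 0, "dz": 0, "ax": 0, "ay": 0, "az": 0}
    - {"dx": 0, "dy": 0, "dz": -0.02, "ax": 0, "ay": 0, "az": 0}
    - {"dx": 0, "dy": 0, "dz": -0.04, "ax": 0, "ay": 0, "az": 0}
    - {"dx": 0, "dy": 0, "dz": -0.05, "ax": 0, "ay": 0, "az": 0.145}
    - {"dx": 0, "dy": -0.04, "dz": -0.01, "ax": 0, "ay": 0, "az": 0}
    - {"dx": 0, "dy": -0.045, "dz": 0, "ax": 0, "ay": 0, "az": 0}
    - {"dx": 0, "dy": -0.045, "dz": 0, "ax": 0, "ay": 0, "az": 0}
    - {"dx": 0, "dy": -0.045, "dz": 0, "ax": 0, "ay": 0, "az": 0}
  claw: 0.085

```text
time: 14.15
position: [457.0, 109.2, 176.3]
tcp_rot: [0.0, -0.018, 1.0, -0.0]
wrist_force: [1.8, -0.0, -0.3]
opening: 84.9
```

>>> apply_moves:
  targets:
    - {"dx": 0.001, "dy": -0.045, "dz": 0, "ax": 0, "ay": 0, "az": 0}
    - {"dx": 0.002, "dy": -0.045, "dz": 0, "ax": 0, "ay": 0, "az": 0}
    - {"dx": 0.002, "dy": -0.045, "dz": 0, "ax": 0, "ay": 0, "az": 0}
    - {"dx": 0.002, "dy": -0.045, "dz": 0, "ax": 0, "ay": 0, "az": 0}
    - {"dx": 0.002, "dy": -0.045, "dz": 0, "ax": 0, "ay": 0, "az": 0}
    - {"dx": 0.002, "dy": -0.045, "dz": 0, "ax": 0, "ay": 0, "az": 0}
    - {"dx": 0, "dy": -0.04, "dz": 0, "ax": 0, "ay": 0, "az": 0}
    - {"dx": 0, "dy": -0.025, "dz": 0, "ax": 0, "ay": 0, "az": 0}
    - {"dx": 0, "dy": 0, "dz": 0, "ax": 0, "ay": 0, "az": 0}

```text
time: 15.05
position: [458.0, -227.6, 175.6]
tcp_rot: [-0.0, -0.016, 1.0, -0.0]
wrist_force: [-0.5, 0.9, 0.4]
opening: 85.1
```

```bash
python3 w.py w9;python3 - <<'E'
from bench import env
from h import *
c=env.capture("top");crop(c["color"],140,110,390,290,3,"pics/t9.png")
E
```

```text
15.05 [ 458.  -227.6  175.6] [-1.000e-04 -1.580e-02  9.999e-01 -2.000e-04] [-0.5   0.89  0.36] 85.10253902895585
```

View pics/w9.png

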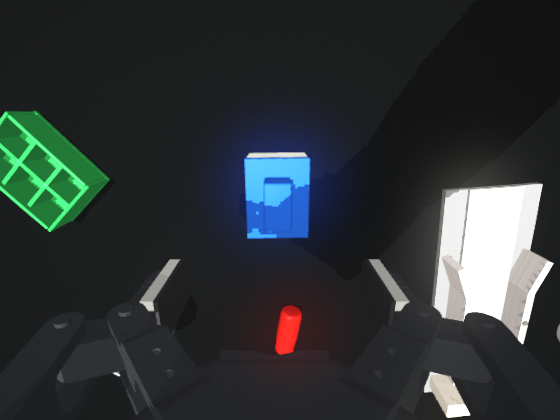

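View pics/t9.png

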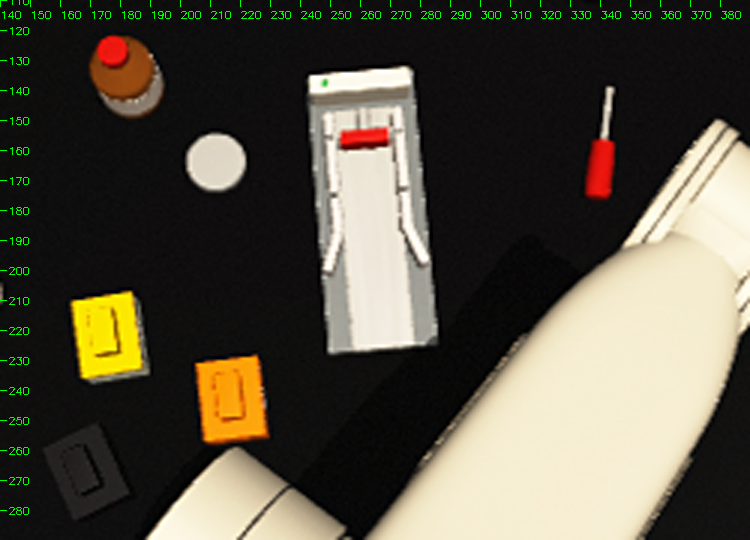

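Both boxes stand where I left them: blue at (277,198) in the wrist view, yellow at (174,336) in the top-view crop. Nothing else has moved. Going down on blue again.

>>> apply_moves:
  targets:
    - {"dx": 0, "dy": 0.0025, "dz": 0.03, "ax": 0, "ay": 0, "az": -0.004}
    - {"dx": 0, "dy": 0, "dz": 0.035, "ax": 0, "ay": 0, "az": 0}
    - {"dx": 0, "dy": 0, "dz": 0.03, "ax": 0, "ay": 0, "az": 0}
    - {"dx": 0, "dy": 0, "dz": 0.016, "ax": 0, "ay": 0, "az": 0}
    - {"dx": 0, "dy": 0, "dz": 0.008, "ax": 0, "ay": 0, "az": 0}
    - {"dx": 0, "dy": 0, "dz": 0, "ax": 0, "ay": 0, "az": 0}
    - {"dx": 0, "dy": 0, "dz": 0, "ax": 0, "ay": 0, "az": 0}

```text
time: 15.85
position: [458.4, -221.8, 58.0]
tcp_rot: [0.0, -0.02, 1.0, -0.0]
wrist_force: [-0.8, -0.0, -0.0]
opening: 84.6
```

>>> apply_moves:
  targets:
    - {"dx": 0, "dy": 0, "dz": 0, "ax": 0, "ay": 0, "az": 0}
    - {"dx": 0, "dy": 0, "dz": 0, "ax": 0, "ay": 0, "az": 0}
    - {"dx": 0, "dy": 0, "dz": 0, "ax": 0, "ay": 0, "az": 0}
    - {"dx": 0, "dy": 0, "dz": 0, "ax": 0, "ay": 0, "az": 0}
    - {"dx": 0, "dy": 0, "dz": 0, "ax": 0, "ay": 0, "az": 0}
    - {"dx": 0, "dy": 0, "dz": 0, "ax": 0, "ay": 0, "az": 0}
    - {"dx": 0, "dy": 0, "dz": 0, "ax": 0, "ay": 0, "az": 0}
    - {"dx": 0, "dy": 0, "dz": 0, "ax": 0, "ay": 0, "az": 0}
  claw: 0.015
  force: 60

```text
time: 16.65
position: [458.2, -222.5, 57.5]
tcp_rot: [0.0, -0.019, 1.0, -0.0]
wrist_force: [-0.1, -3.1, 5.4]
opening: 22.5
```

>>> apply_moves:
  targets:
    - {"dx": 0, "dy": 0, "dz": -0.006, "ax": 0, "ay": 0, "az": 0}
    - {"dx": 0, "dy": 0, "dz": -0.015, "ax": 0, "ay": 0, "az": 0}
    - {"dx": 0, "dy": 0, "dz": -0.02, "ax": 0, "ay": 0, "az": 0}
    - {"dx": 0, "dy": 0, "dz": -0.019, "ax": 0, "ay": 0, "az": -0.067}
    - {"dx": -0.004, "dy": 0.016, "dz": 0, "ax": 0, "ay": 0, "az": 0}
    - {"dx": -0.007, "dy": 0.03, "dz": 0, "ax": 0, "ay": 0, "az": 0}
    - {"dx": -0.01, "dy": 0.04, "dz": 0, "ax": 0, "ay": 0, "az": 0}
    - {"dx": -0.01, "dy": 0.045, "dz": 0, "ax": 0, "ay": 0, "az": 0}
    - {"dx": -0.01, "dy": 0.045, "dz": 0, "ax": 0, "ay": 0, "az": 0}
    - {"dx": -0.008, "dy": 0.035, "dz": 0, "ax": 0, "ay": 0, "az": 0}
    - {"dx": -0.004, "dy": 0.018, "dz": 0, "ax": 0, "ay": 0, "az": 0}
    - {"dx": -0.0016, "dy": 0.007, "dz": 0, "ax": 0, "ay": 0, "az": 0}

```text
time: 17.85
position: [486.0, 21.1, 116.1]
tcp_rot: [-0.001, -0.054, 0.999, 0.001]
wrist_force: [-0.1, -0.4, -7.6]
opening: 22.7
```

>>> apply_moves:
  targets:
    - {"dx": 0, "dy": 0, "dz": 0, "ax": 0, "ay": 0, "az": 0}
    - {"dx": 0, "dy": 0, "dz": 0, "ax": 0, "ay": 0, "az": 0}

```text
time: 18.05
position: [486.8, 18.0, 116.6]
tcp_rot: [-0.001, -0.053, 0.999, -0.0]
wrist_force: [0.2, -0.4, -7.5]
opening: 23.0
```

```bash
python3 w.py w10;python3 - <<'E'
from bench import env
from h import *
c=env.capture("scene");crop(c["color"],230,150,380,280,5,"pics/s10.png")
E
```

```text
18.05 [486.8  18.  116.6] [-6.000e-04 -5.280e-02  9.986e-01 -1.000e-04] [ 0.2  -0.43 -7.47] 23.006282013794742
```

View pics/w10.png

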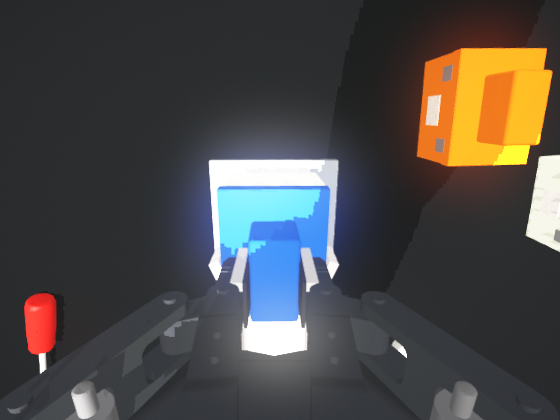

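View pics/s10.png

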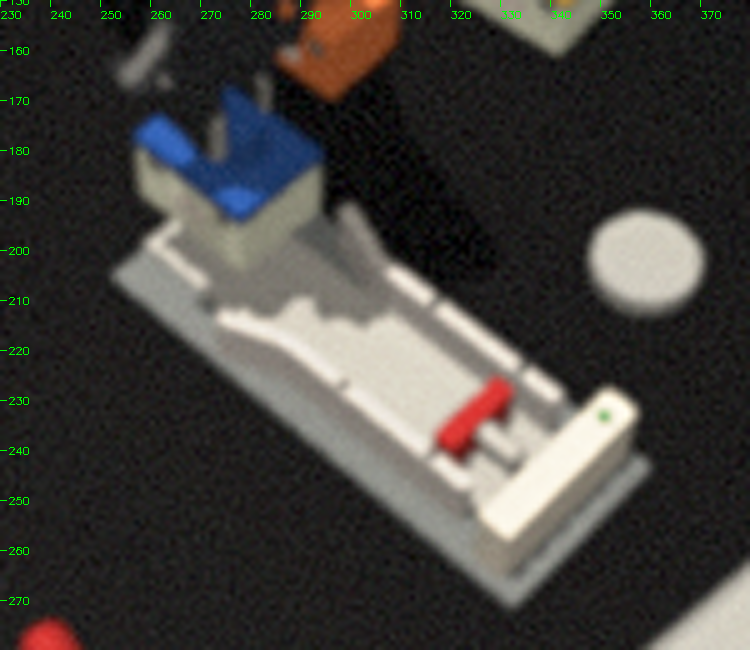

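The box is centred over the bed in the wrist view: loader edges at cols 210 and 338, lid at 217–330. Lowering, with contact expected at TCP z of about 69.

>>> apply_moves:
  targets:
    - {"dx": 0, "dy": 0, "dz": 0.008, "ax": 0, "ay": 0, "az": 0}
    - {"dx": 0, "dy": 0, "dz": 0.012, "ax": 0, "ay": 0, "az": 0}
    - {"dx": 0, "dy": 0, "dz": 0.012, "ax": 0, "ay": 0, "az": 0}
    - {"dx": 0, "dy": 0, "dz": 0.007, "ax": 0, "ay": 0, "az": 0}
    - {"dx": 0, "dy": 0, "dz": 0.004, "ax": 0, "ay": 0, "az": 0}
    - {"dx": 0, "dy": 0, "dz": 0.002, "ax": 0, "ay": 0, "az": 0}
    - {"dx": 0, "dy": 0, "dz": 0.001, "ax": 0, "ay": 0, "az": 0}
    - {"dx": 0, "dy": 0, "dz": 0, "ax": 0, "ay": 0, "az": 0}
    - {"dx": 0, "dy": 0, "dz": 0, "ax": 0, "ay": 0, "az": 0}

```text
time: 19.05
position: [487.5, 18.4, 71.4]
tcp_rot: [0.0, -0.053, 0.999, -0.0]
wrist_force: [0.5, 0.6, -6.6]
opening: 22.8
```

>>> apply_moves:
  targets:
    - {"dx": 0, "dy": 0, "dz": 0.001, "ax": 0, "ay": 0, "az": 0}
    - {"dx": 0, "dy": 0, "dz": 0, "ax": 0, "ay": 0, "az": 0}
    - {"dx": 0, "dy": 0, "dz": 0, "ax": 0, "ay": 0, "az": 0}

```text
time: 19.35
position: [487.3, 18.4, 70.2]
tcp_rot: [0.0, -0.053, 0.999, -0.0]
wrist_force: [-0.1, 0.3, -6.6]
opening: 23.0
```

>>> apply_moves:
  targets:
    - {"dx": 0, "dy": 0, "dz": 0.0007, "ax": 0, "ay": 0, "az": 0}
    - {"dx": 0, "dy": 0, "dz": 0, "ax": 0, "ay": 0, "az": 0}
    - {"dx": 0, "dy": 0, "dz": 0, "ax": 0, "ay": 0, "az": 0}

```text
time: 19.65
position: [487.4, 18.3, 69.5]
tcp_rot: [0.0, -0.053, 0.999, -0.0]
wrist_force: [0.7, -0.5, -5.3]
opening: 22.3
```

>>> apply_moves:
  targets:
    - {"dx": 0, "dy": 0, "dz": 0.0005, "ax": 0, "ay": 0, "az": 0}
    - {"dx": 0, "dy": 0, "dz": 0, "ax": 0, "ay": 0, "az": 0}
    - {"dx": 0, "dy": 0, "dz": 0, "ax": 0, "ay": 0, "az": 0}

```text
time: 19.95
position: [487.5, 18.2, 69.4]
tcp_rot: [0.0, -0.053, 0.999, -0.0]
wrist_force: [-3.3, -2.5, 5.7]
opening: 22.8
```

```bash
python3 w.py w11;python3 - <<'E'
from bench import env
from h import *
c=env.capture("scene");crop(c["color"],230,150,380,280,5,"pics/s11.png")
E
```

```text
19.95 [487.5  18.2  69.4] [ 4.000e-04 -5.300e-02  9.986e-01 -2.000e-04] [-3.28 -2.46  5.72] 22.78013362199552
```

View pics/s11.png

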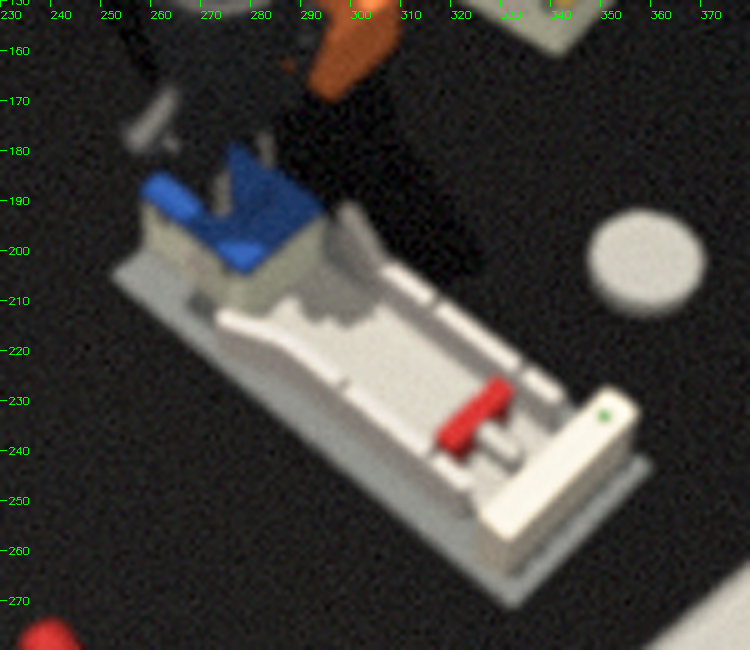

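View pics/w11.png

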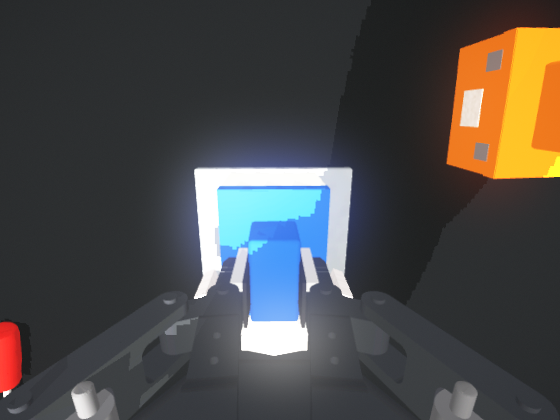

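The box stands on the bed, straight and centred: loader edges at 196 and 351, lid centre at 274. Easing the down-press by 0.3 mm and sliding in.

>>> apply_moves:
  targets:
    - {"dx": 0, "dy": 0, "dz": -0.0003, "ax": 0, "ay": 0, "az": 0}
    - {"dx": -0.003, "dy": 0, "dz": 0, "ax": 0, "ay": 0, "az": 0}
    - {"dx": -0.005, "dy": 0, "dz": 0, "ax": 0, "ay": 0, "az": 0}
    - {"dx": -0.006, "dy": 0, "dz": 0, "ax": 0, "ay": 0, "az": 0}
    - {"dx": -0.006, "dy": 0, "dz": 0, "ax": 0, "ay": 0, "az": 0}
    - {"dx": -0.006, "dy": 0, "dz": 0, "ax": 0, "ay": 0, "az": 0}
    - {"dx": -0.004, "dy": 0, "dz": 0, "ax": 0, "ay": 0, "az": 0}

```text
time: 20.75
position: [517.6, 21.8, 69.4]
tcp_rot: [0.0, -0.053, 0.999, 0.0]
wrist_force: [-4.4, 0.3, 6.7]
opening: 22.7
```

>>> apply_moves:
  targets:
    - {"dx": -0.003, "dy": 0, "dz": -0.0003, "ax": 0, "ay": 0, "az": 0}
    - {"dx": -0.005, "dy": 0, "dz": 0, "ax": 0, "ay": 0, "az": 0}
    - {"dx": -0.006, "dy": 0, "dz": 0, "ax": 0, "ay": 0, "az": 0}
    - {"dx": -0.006, "dy": 0, "dz": 0, "ax": 0, "ay": 0, "az": 0}
    - {"dx": -0.004, "dy": 0, "dz": 0, "ax": 0, "ay": 0, "az": 0}
    - {"dx": 0, "dy": 0, "dz": 0, "ax": 0, "ay": 0, "az": 0}

```text
time: 21.35
position: [542.1, 24.2, 69.5]
tcp_rot: [0.001, -0.053, 0.999, 0.0]
wrist_force: [1.3, 1.9, -0.1]
opening: 22.6
```

```bash
python3 w.py w12;python3 - <<'E'
from bench import env
from h import *
c=env.capture("scene");crop(c["color"],230,150,380,280,5,"pics/s12.png")
E
```

```text
21.35 [542.1  24.2  69.5] [ 6.000e-04 -5.310e-02  9.986e-01  1.000e-04] [ 1.27  1.9  -0.12] 22.627667281323834
```

View pics/s12.png

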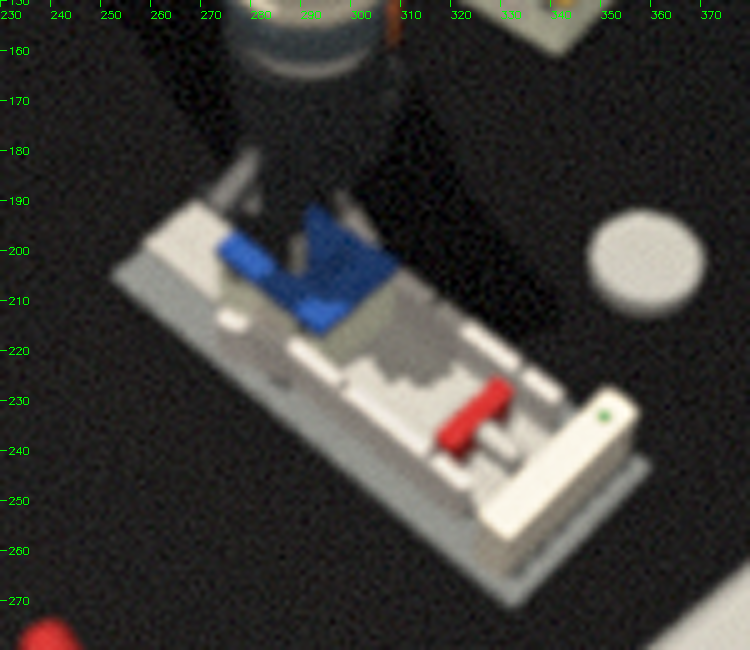

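View pics/w12.png

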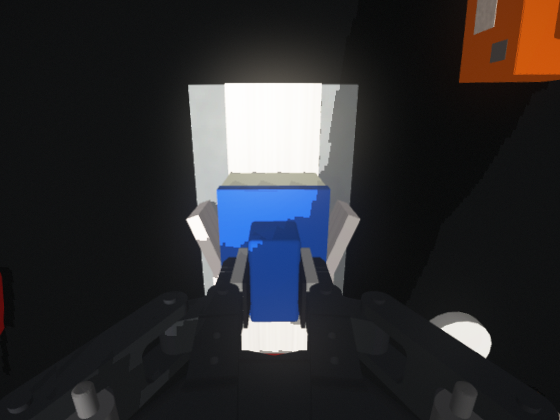

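Well centred, and the box front is inside the rails. About 70 mm remains to the shoe, so I'm going 54 mm.

>>> apply_moves:
  targets:
    - {"dx": -0.004, "dy": 0, "dz": 0, "ax": 0, "ay": 0, "az": 0}
    - {"dx": -0.006, "dy": 0, "dz": 0, "ax": 0, "ay": 0, "az": 0}
    - {"dx": -0.006, "dy": 0, "dz": 0, "ax": 0, "ay": 0, "az": 0}
    - {"dx": -0.006, "dy": 0, "dz": 0, "ax": 0, "ay": 0, "az": 0}
    - {"dx": -0.004, "dy": 0, "dz": 0, "ax": 0, "ay": 0, "az": 0}

```text
time: 21.95
position: [567.5, 26.9, 69.5]
tcp_rot: [0.0, -0.053, 0.999, -0.0]
wrist_force: [-2.9, -0.7, 2.6]
opening: 22.9
```

>>> apply_moves:
  targets:
    - {"dx": -0.004, "dy": 0, "dz": 0, "ax": 0, "ay": 0, "az": 0}
    - {"dx": -0.006, "dy": 0, "dz": 0, "ax": 0, "ay": 0, "az": 0}
    - {"dx": -0.006, "dy": 0, "dz": 0, "ax": 0, "ay": 0, "az": 0}
    - {"dx": -0.006, "dy": 0, "dz": 0, "ax": 0, "ay": 0, "az": 0}
    - {"dx": -0.004, "dy": 0, "dz": 0, "ax": 0, "ay": 0, "az": 0}
    - {"dx": -0.002, "dy": 0, "dz": 0, "ax": 0, "ay": 0, "az": 0}

```text
time: 22.55
position: [595.1, 29.8, 69.5]
tcp_rot: [0.0, -0.053, 0.999, -0.0]
wrist_force: [-3.7, -0.4, 3.8]
opening: 22.6
```

```bash
python3 w.py w13;python3 - <<'E'
from bench import env
from h import *
c=env.capture("scene");crop(c["color"],230,150,380,280,5,"pics/s13.png")
E
```

```text
22.55 [595.1  29.8  69.5] [ 0.     -0.053   0.9986 -0.    ] [-3.75 -0.35  3.8 ] 22.600650339093026
```

View pics/s13.png

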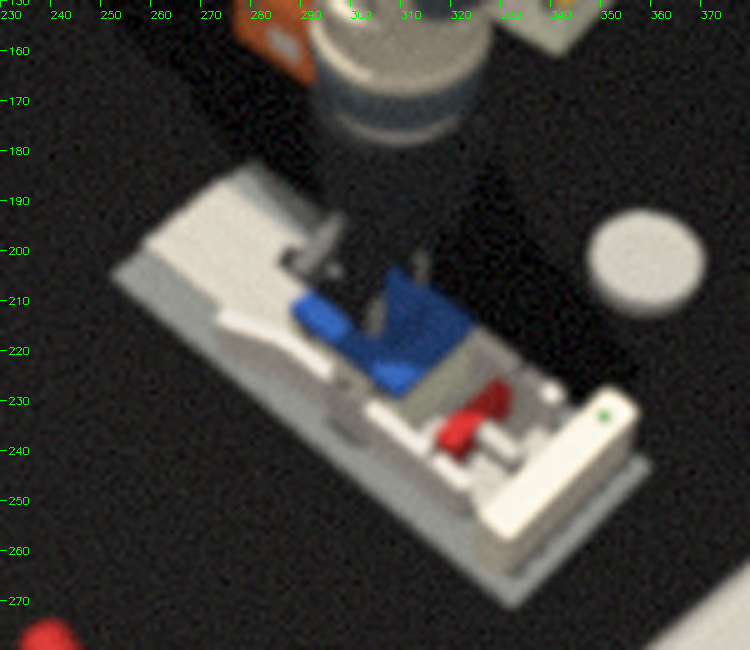

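View pics/w13.png

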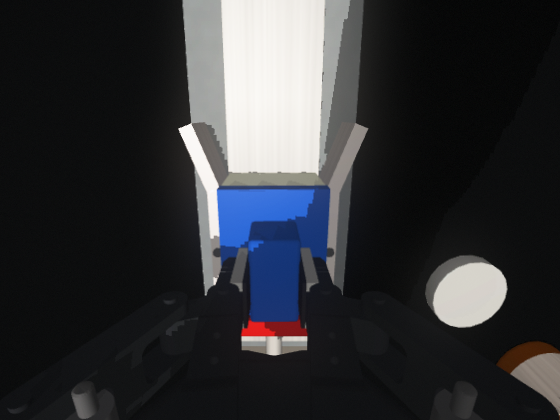

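The shoe is about 15 mm ahead and drag is about 3.7 N. Continuing slowly.

>>> apply_moves:
  targets:
    - {"dx": -0.003, "dy": 0, "dz": 0, "ax": 0, "ay": 0, "az": 0}
    - {"dx": -0.003, "dy": 0, "dz": 0, "ax": 0, "ay": 0, "az": 0}
    - {"dx": -0.003, "dy": 0, "dz": 0, "ax": 0, "ay": 0, "az": 0}
    - {"dx": -0.003, "dy": 0, "dz": 0, "ax": 0, "ay": 0, "az": 0}
    - {"dx": -0.002, "dy": 0, "dz": 0, "ax": 0, "ay": 0, "az": 0}
    - {"dx": 0, "dy": 0, "dz": 0, "ax": 0, "ay": 0, "az": 0}

```text
time: 23.25
position: [609.0, 31.3, 69.5]
tcp_rot: [0.0, -0.053, 0.999, 0.0]
wrist_force: [-0.5, -0.4, 0.7]
opening: 22.5
```

>>> apply_moves:
  targets:
    - {"dx": -0.001, "dy": 0, "dz": 0, "ax": 0, "ay": 0, "az": 0}
    - {"dx": -0.001, "dy": 0, "dz": 0, "ax": 0, "ay": 0, "az": 0}
    - {"dx": -0.001, "dy": 0, "dz": 0, "ax": 0, "ay": 0, "az": 0}

```text
time: 23.55
position: [611.5, 31.6, 69.5]
tcp_rot: [-0.0, -0.053, 0.999, -0.0]
wrist_force: [-3.6, -0.6, 2.6]
opening: 22.7
```

>>> apply_moves:
  targets:
    - {"dx": -0.001, "dy": 0, "dz": 0, "ax": 0, "ay": 0, "az": 0}
    - {"dx": -0.001, "dy": 0, "dz": 0, "ax": 0, "ay": 0, "az": 0}
    - {"dx": -0.001, "dy": 0, "dz": 0, "ax": 0, "ay": 0, "az": 0}

```text
time: 23.85
position: [614.6, 31.9, 69.5]
tcp_rot: [0.0, -0.053, 0.999, 0.0]
wrist_force: [-2.9, -1.5, 2.0]
opening: 23.0
```

>>> apply_moves:
  targets:
    - {"dx": -0.001, "dy": 0, "dz": 0, "ax": 0, "ay": 0, "az": 0}
    - {"dx": -0.001, "dy": 0, "dz": 0, "ax": 0, "ay": 0, "az": 0}
    - {"dx": -0.001, "dy": 0, "dz": 0, "ax": 0, "ay": 0, "az": 0}

```text
time: 24.15
position: [616.9, 32.2, 69.5]
tcp_rot: [-0.001, -0.053, 0.999, -0.0]
wrist_force: [-7.1, -1.5, 5.1]
opening: 23.2
```

```bash
python3 w.py w14;python3 - <<'E'
from bench import env
from h import *
c=env.capture("scene");crop(c["color"],280,190,370,260,8,"pics/s14.png")
E
```

```text
24.15 [616.9  32.2  69.5] [-7.000e-04 -5.300e-02  9.986e-01 -1.000e-04] [-7.1  -1.47  5.1 ] 23.1628329842726
```

View pics/s14.png

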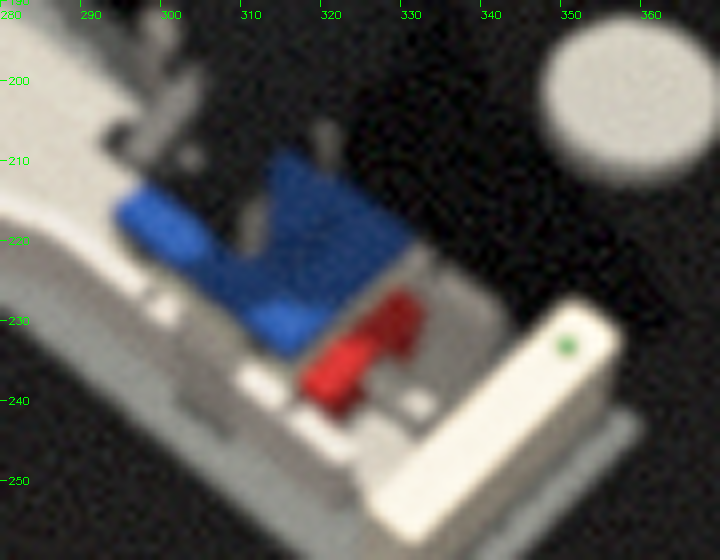

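View pics/w14.png

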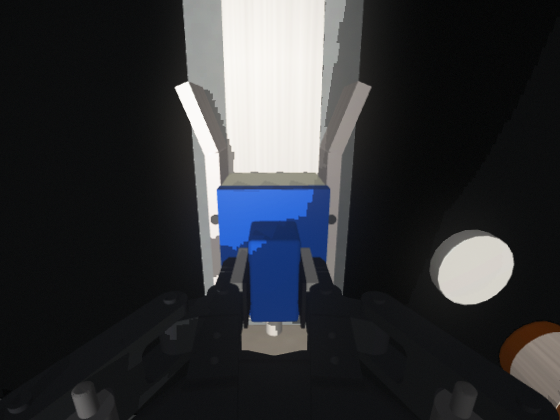

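The force stepped up to −7 N: shoe contact at about x = 616. Home is expected near x = 625–628.

>>> apply_moves:
  targets:
    - {"dx": -0.001, "dy": 0, "dz": 0, "ax": 0, "ay": 0, "az": 0}
    - {"dx": -0.001, "dy": 0, "dz": 0, "ax": 0, "ay": 0, "az": 0}
    - {"dx": -0.001, "dy": 0, "dz": 0, "ax": 0, "ay": 0, "az": 0}

```text
time: 24.55
position: [619.9, 32.5, 69.5]
tcp_rot: [-0.001, -0.053, 0.999, -0.0]
wrist_force: [-6.6, -0.6, 4.9]
opening: 22.7
```

>>> apply_moves:
  targets:
    - {"dx": -0.001, "dy": 0, "dz": 0, "ax": 0, "ay": 0, "az": 0}
    - {"dx": -0.001, "dy": 0, "dz": 0, "ax": 0, "ay": 0, "az": 0}

```text
time: 24.75
position: [621.8, 32.7, 69.6]
tcp_rot: [-0.001, -0.053, 0.999, -0.0]
wrist_force: [-6.1, -2.0, 5.4]
opening: 22.7
```

>>> apply_moves:
  targets:
    - {"dx": -0.0005, "dy": 0, "dz": 0, "ax": 0, "ay": 0, "az": 0}
    - {"dx": -0.0005, "dy": 0, "dz": 0, "ax": 0, "ay": 0, "az": 0}

```text
time: 24.95
position: [622.8, 32.8, 69.5]
tcp_rot: [-0.001, -0.053, 0.999, -0.0]
wrist_force: [-6.5, -0.5, 5.4]
opening: 22.6
```

>>> apply_moves:
  targets:
    - {"dx": -0.0005, "dy": 0, "dz": 0, "ax": 0, "ay": 0, "az": 0}
    - {"dx": -0.0004, "dy": 0, "dz": 0, "ax": 0, "ay": 0, "az": 0}

```text
time: 25.15
position: [623.7, 32.9, 69.5]
tcp_rot: [-0.001, -0.053, 0.999, -0.0]
wrist_force: [-6.6, -1.5, 5.4]
opening: 23.0
```

>>> apply_moves:
  targets:
    - {"dx": -0.0004, "dy": 0, "dz": 0, "ax": 0, "ay": 0, "az": 0}
    - {"dx": 0, "dy": 0, "dz": 0, "ax": 0, "ay": 0, "az": 0}

```text
time: 25.35
position: [624.2, 33.0, 69.5]
tcp_rot: [-0.001, -0.053, 0.999, -0.0]
wrist_force: [-5.6, -0.8, 5.6]
opening: 22.5
```

>>> apply_moves:
  targets:
    - {"dx": -0.0004, "dy": 0, "dz": 0, "ax": 0, "ay": 0, "az": 0}
    - {"dx": 0, "dy": 0, "dz": 0, "ax": 0, "ay": 0, "az": 0}

```text
time: 25.55
position: [624.5, 33.0, 69.5]
tcp_rot: [-0.001, -0.053, 0.999, -0.0]
wrist_force: [-6.4, -0.9, 4.0]
opening: 22.5
```

>>> apply_moves:
  targets:
    - {"dx": -0.0004, "dy": 0, "dz": 0, "ax": 0, "ay": 0, "az": 0}
    - {"dx": 0, "dy": 0, "dz": 0, "ax": 0, "ay": 0, "az": 0}

```text
time: 25.75
position: [624.9, 33.1, 69.5]
tcp_rot: [-0.001, -0.053, 0.999, -0.0]
wrist_force: [-6.6, -0.8, 4.4]
opening: 22.9
```

>>> apply_moves:
  targets:
    - {"dx": -0.0004, "dy": 0, "dz": 0, "ax": 0, "ay": 0, "az": 0}
    - {"dx": 0, "dy": 0, "dz": 0, "ax": 0, "ay": 0, "az": 0}

```text
time: 25.95
position: [625.3, 33.1, 69.5]
tcp_rot: [-0.001, -0.053, 0.999, -0.0]
wrist_force: [-7.1, -1.9, 4.8]
opening: 22.9
```

>>> apply_moves:
  targets:
    - {"dx": -0.0004, "dy": 0, "dz": 0, "ax": 0, "ay": 0, "az": 0}
    - {"dx": 0, "dy": 0, "dz": 0, "ax": 0, "ay": 0, "az": 0}

```text
time: 26.15
position: [625.7, 33.1, 69.5]
tcp_rot: [-0.001, -0.053, 0.999, -0.0]
wrist_force: [-6.5, -1.1, 5.1]
opening: 22.3
```

>>> apply_moves:
  targets:
    - {"dx": -0.0004, "dy": 0, "dz": 0, "ax": 0, "ay": 0, "az": 0}
    - {"dx": 0, "dy": 0, "dz": 0, "ax": 0, "ay": 0, "az": 0}

```text
time: 26.35
position: [626.1, 33.2, 69.6]
tcp_rot: [-0.001, -0.053, 0.999, -0.0]
wrist_force: [-6.3, -2.0, 5.4]
opening: 22.6
```

>>> apply_moves:
  targets:
    - {"dx": -0.0004, "dy": 0, "dz": 0, "ax": 0, "ay": 0, "az": 0}
    - {"dx": 0, "dy": 0, "dz": 0, "ax": 0, "ay": 0, "az": 0}

```text
time: 26.55
position: [626.5, 33.2, 69.5]
tcp_rot: [-0.001, -0.053, 0.999, -0.0]
wrist_force: [-6.6, -0.6, 4.4]
opening: 22.6
```

>>> apply_moves:
  targets:
    - {"dx": -0.0004, "dy": 0, "dz": 0, "ax": 0, "ay": 0, "az": 0}
    - {"dx": 0, "dy": 0, "dz": 0, "ax": 0, "ay": 0, "az": 0}

```text
time: 26.75
position: [626.6, 33.2, 69.5]
tcp_rot: [-0.001, -0.053, 0.999, -0.0]
wrist_force: [-7.4, -0.8, 5.8]
opening: 22.9
```

>>> apply_moves:
  targets:
    - {"dx": -0.0004, "dy": 0, "dz": 0, "ax": 0, "ay": 0, "az": 0}
    - {"dx": 0, "dy": 0, "dz": 0, "ax": 0, "ay": 0, "az": 0}

```text
time: 26.95
position: [626.7, 33.2, 69.6]
tcp_rot: [-0.001, -0.053, 0.999, -0.0]
wrist_force: [-9.5, -1.5, 6.9]
opening: 22.7
```

Position has stalled at x = 626.7 and the force is rising, so the shoe is at its stop. Stepping up gently toward 10 N on the shoe (wrist around −13 N).

>>> apply_moves:
  targets:
    - {"dx": -0.0004, "dy": 0, "dz": 0, "ax": 0, "ay": 0, "az": 0}
    - {"dx": 0, "dy": 0, "dz": 0, "ax": 0, "ay": 0, "az": 0}

```text
time: 27.15
position: [626.7, 33.3, 69.6]
tcp_rot: [-0.002, -0.053, 0.999, -0.0]
wrist_force: [-10.5, -0.9, 8.8]
opening: 22.7
```

>>> apply_moves:
  targets:
    - {"dx": -0.0004, "dy": 0, "dz": 0, "ax": 0, "ay": 0, "az": 0}
    - {"dx": 0, "dy": 0, "dz": 0, "ax": 0, "ay": 0, "az": 0}

```text
time: 27.35
position: [626.8, 33.2, 69.6]
tcp_rot: [-0.002, -0.053, 0.999, -0.0]
wrist_force: [-12.8, -1.8, 9.9]
opening: 22.6
```

>>> apply_moves:
  targets:
    - {"dx": -0.0003, "dy": 0, "dz": 0, "ax": 0, "ay": 0, "az": 0}
    - {"dx": 0, "dy": 0, "dz": 0, "ax": 0, "ay": 0, "az": 0}
    - {"dx": 0, "dy": 0, "dz": 0, "ax": 0, "ay": 0, "az": 0}
    - {"dx": 0, "dy": 0, "dz": 0, "ax": 0, "ay": 0, "az": 0}
    - {"dx": 0, "dy": 0, "dz": 0, "ax": 0, "ay": 0, "az": 0}
    - {"dx": 0, "dy": 0, "dz": 0, "ax": 0, "ay": 0, "az": 0}
    - {"dx": 0, "dy": 0, "dz": 0, "ax": 0, "ay": 0, "az": 0}

```text
time: 28.05
position: [626.9, 33.3, 69.6]
tcp_rot: [-0.002, -0.053, 0.999, -0.0]
wrist_force: [-13.8, -2.3, 9.9]
opening: 22.9
```

```bash
python3 w.py w15;python3 - <<'E'
from bench import env
from h import *
print(env.observe()["wrist_force"])
c=env.capture("scene");crop(c["color"],280,190,370,260,8,"pics/s15.png")
E
```

```text
28.05 [626.9  33.3  69.6] [-2.000e-03 -5.290e-02  9.986e-01 -2.000e-04] [-13.85  -2.3    9.87] 22.94274905227202
[-14.25083728  -3.01942558  10.19148326]
```

View pics/s15.png

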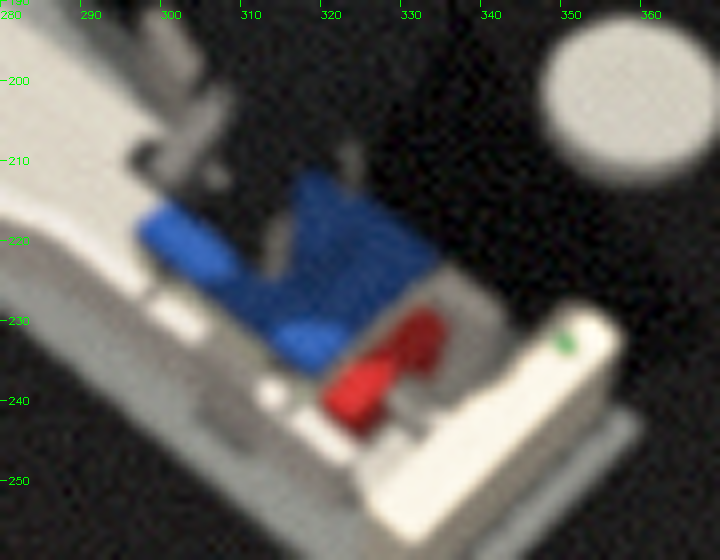

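Holding at about 14 N at the wrist, less roughly 4 N drag, so about 10 N on the shoe. Shoe travel is consistent with home. Letting go.

>>> apply_moves:
  targets:
    - {"dx": 0, "dy": 0, "dz": 0, "ax": 0, "ay": 0, "az": 0}
    - {"dx": 0, "dy": 0, "dz": 0, "ax": 0, "ay": 0, "az": 0}
    - {"dx": 0, "dy": 0, "dz": 0, "ax": 0, "ay": 0, "az": 0}
    - {"dx": 0, "dy": 0, "dz": 0, "ax": 0, "ay": 0, "az": 0}
    - {"dx": 0, "dy": 0, "dz": 0, "ax": 0, "ay": 0, "az": 0}
    - {"dx": 0, "dy": 0, "dz": 0, "ax": 0, "ay": 0, "az": 0}
  claw: 0.06

```text
time: 28.75
position: [629.2, 33.5, 69.5]
tcp_rot: [0.0, -0.053, 0.999, -0.0]
wrist_force: [-0.2, -0.2, -0.3]
opening: 60.2
```

>>> apply_moves:
  targets:
    - {"dx": 0, "dy": 0, "dz": -0.01, "ax": 0, "ay": 0, "az": 0}
    - {"dx": 0, "dy": 0, "dz": -0.03, "ax": 0, "ay": 0, "az": 0}
    - {"dx": 0, "dy": 0, "dz": -0.04, "ax": 0, "ay": 0, "az": 0}
    - {"dx": 0.03, "dy": 0, "dz": -0.03, "ax": 0, "ay": 0, "az": 0}
    - {"dx": 0.04, "dy": 0, "dz": -0.03, "ax": 0, "ay": 0, "az": 0}
    - {"dx": 0.04, "dy": 0, "dz": -0.02, "ax": 0, "ay": 0, "az": 0}
    - {"dx": 0.04, "dy": 0, "dz": 0, "ax": 0, "ay": 0, "az": 0}
    - {"dx": 0.02, "dy": 0, "dz": 0, "ax": 0, "ay": 0, "az": 0}
    - {"dx": 0, "dy": 0, "dz": 0, "ax": 0, "ay": 0, "az": 0}

```text
time: 29.65
position: [457.8, 15.5, 231.2]
tcp_rot: [0.001, -0.053, 0.999, -0.0]
wrist_force: [-0.6, 0.5, 0.5]
opening: 59.8
```

```bash
python3 w.py w16;python3 - <<'E'
from bench import env
from h import *
c=env.capture("scene");crop(c["color"],280,190,370,260,8,"pics/s16.png")
c=env.capture("top");crop(c["color"],120,110,370,290,3,"pics/t16.png")
E
```

```text
29.65 [457.8  15.5 231.2] [ 1.000e-03 -5.280e-02  9.986e-01 -2.000e-04] [-0.58  0.51  0.49] 59.81736786980064
```

View pics/s16.png

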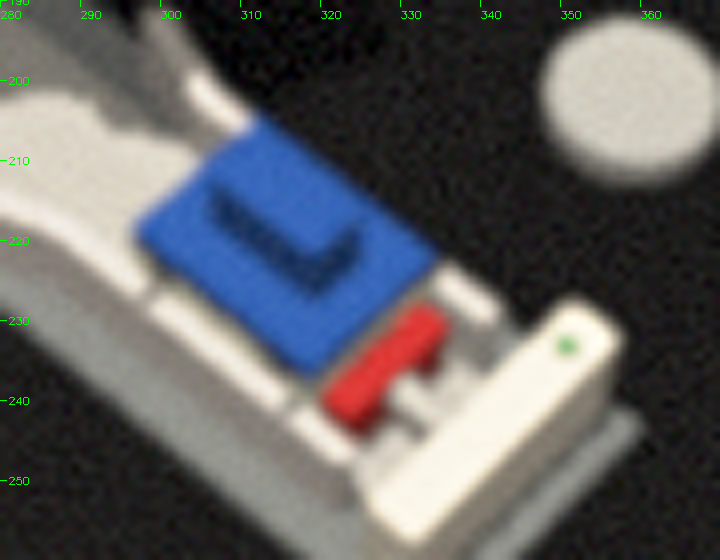

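View pics/w16.png

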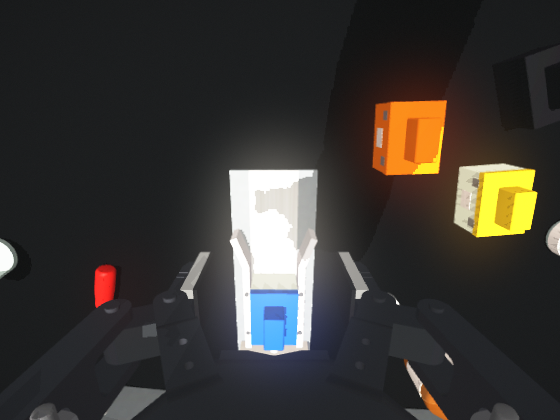

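View pics/t16.png

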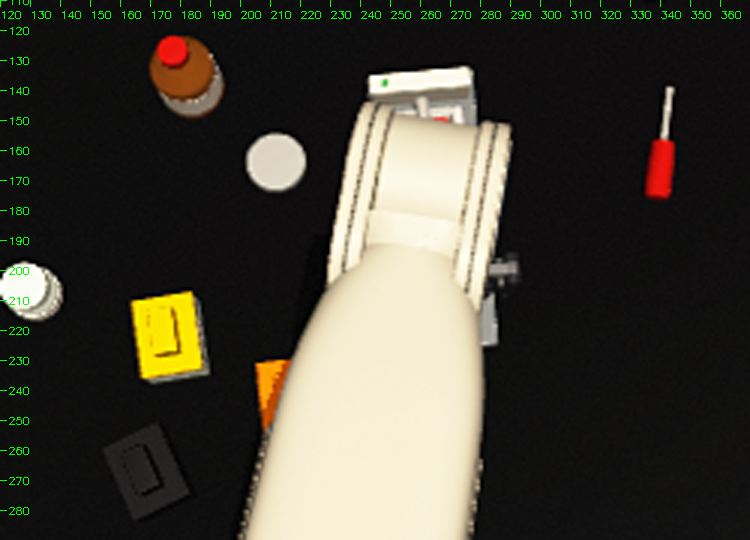

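The lid corners stayed at (334,222) and (318,236) after release, so the box still sits against the shoe. The shoe has moved about 11 mm from where it started. Yellow stands on the bench, the bystanders are unmoved and the arm is clear. Handing in.

```bash
python3 -c "
from bench import env
print(env.sign_off())"
```

```text
the job is handed in; nothing more can be done
None
```

I lifted both boxes, loaded the heavier (blue) one and handed the job in at about 30 s of the 72 s allowed. No verdict was reported.

- **Weighing:** blue read about 7.3 N (0.74 kg) and yellow about 2.2 N (0.22 kg). Both went back on the bench in the required order.
- **Loading:** I set blue on the bed centred on the middle line and slid it in while still gripped.
    - It met the shoe at about x = 616 mm.
    - It stopped firmly at x = 626.8 mm. That is roughly 11 mm of travel, which fits the shoe's 9–12 mm.
- **Pressing:** I held about 14 N at the wrist for 0.7 s. That is roughly 9–10 N on the shoe after allowing for drag, but the drag is my estimate; the shoe force itself could not be read.
- **Last checks:** the pictures show blue straight between the rails and against the shoe, unmoved after release. Yellow is standing on the bench, and the bystanders in view are where they started. The tip tray and beaker were outside the final pictures, but I did no work near either. The arm is clear, with wrist force near zero.
- **Disagreement:** the two fixed cameras differed by about 5 mm, so I placed everything by the wrist camera's two-view measurements, which were consistent to 1–2 mm on both boxes' grips. Its readings of the loader scattered more, up to about 10 mm in height, so I also checked in pictures that the box was centred before and during the slide.

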